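Clear the jammed D cell from the battery chute

TASK

A fat D cell has got into the feed chute for the slimmer cells and is stuck under the steel gauge plate, holding back the three slim cells behind it. Ease it back from the gauge without wrenching, lift it out of the chute so that the slim cells roll down to the stop at the bottom, and put it in the open black tray that holds the two other D cells - set it down, do not drop it. Leave the two cells in the tray standing and do not disturb the microphone or the meter.

Things in the scene. Friction and masses are not known exactly. Their poses are not given: they have to be found in the camera images.
- dispenser: sheet-aluminium gravity chute, screwed down. Origin on the desk under the stuck cell's axis; z up, x level towards the high end, y across. Floor rises 30 deg towards +x, 76 mm high at x 8.5. Lane 73.6 mm wide inside, 3 mm sheet. Slope distance from stuck cell's axis (+ up): stop lip (16 high) -100; side walls 22 high -103 to -30; cut away to 4 high -30 to +40; hopper +40 to +175, walls 100 high
- gauge: 3 mm steel gauge plate over the chute; slim 26.2 mm cells pass under it, a D cell cannot. Origin: middle of the up-slope edge that the stuck cell bears on, at its underside, 29.5 mm off the chute floor; x up-slope, z square to the floor. A 32 mm wide tongue runs 20 mm down from the origin to a cross plate 80 mm wide, 20 long, with a 6 mm upstand on its far edge
- hopper_front (a point): middle of the top edge of the hopper's front wall (3 mm sheet, square to the chute floor, with a 40 mm high mouth under it). The hopper, 80 mm wide (94 over its top flanges), leans over the stuck cell, so an upright gripper does not fit: the tool must lean back towards the outlet, square to the chute floor or some 10 deg flatter
- place_1 (a point): where the first slim cell's centre lies when it rests against the stop lip at the low end of the chute: dispenser (-73, 0, 44) mm
- place_2 (a point): where the centre of the second slim cell then lies, behind the first: dispenser (-51, 0, 57) mm
- place_3 (a point): where the centre of the third slim cell then lies: dispenser (-28, 0, 70) mm
- stray_cell: stuck D cell: grey cylinder, steel ends, 34.2 mm diameter, 60 long, 110-175 g. Origin at its centre, long axis = its y. Lies across the chute floor at the cutaway, where both ends are free to pinch. The gauge tongue overlaps its down-slope upper side: it must go 8 mm or more up the slope (pushing the slim cells, about 2 N) before it can be lifted square to the floor
- cell_1: slim cell: grey cylinder 26.2 mm in diameter, 65 mm long, 88 g; origin at its centre, its long axis is its y axis. At first lies against the up-slope side of the stuck D cell
- cell_2: slim cell: grey cylinder 26.2 mm in diameter, 65 mm long, 88 g; origin at its centre, its long axis is its y axis. At first lies behind cell_1
- cell_3: slim cell: grey cylinder 26.2 mm in diameter, 65 mm long, 88 g; origin at its centre, its long axis is its y axis. At first lies behind cell_2
- tray: open black plastic tray, 190 mm (x) by 150 mm (y), 30 mm high, walls and floor 3 mm thick, fixed; origin under its centre, on the desk. It stands left or right of the dispenser. Its half with x below 30 mm is empty
- spare_1: D cell (34.2 mm in diameter, 60 mm long) standing upright in the tray near tray (61, -30) mm; origin at its centre, long axis is z
- spare_2: D cell (34.2 mm in diameter, 60 mm long) standing upright in the tray near tray (61, 30) mm; origin at its centre, long axis is z
- logbook: closed blue spiral-bound logbook, 212 by 152 mm, 13 mm thick, fixed; origin under its centre; on the other side of the dispenser from the tray
- fist_mic: black hand microphone, about 120 by 52 by 30 mm, lying on the logbook; origin under its centre
- swr_meter: grey meter box, 80 by 150 by 87 mm, at the back left of the desk; origin under its centre
Not all that is in view belongs to the job. There is more than one size of the tray; the job needs the larger.

How it is judged:
On the way:
1. the D cell is held by the gripper, lifted clear of the chute (z of stray_cell in the frame of dispenser above 0.135 m and contact force between the fingers and stray_cell above 0.5 N), for 0.2 s.
At the end, for the whole second after the job is handed in: The three slim cells rest in a row at the bottom of the chute, in any order, one centre within 12 mm of each of place_1 to place_3; the D cell rests on the tray floor (centre 10 to 40 mm above the desk, lying or standing); the two other D cells there still stand (distance between any of cell_1, cell_2, cell_3 and place_1 below 0.012 m and linear speed of each of cell_1, cell_2, cell_3, stray_cell below 0.03 m/s and distance between any of cell_1, cell_2, cell_3 and place_2 below 0.012 m and distance between any of cell_1, cell_2, cell_3 and place_3 below 0.012 m and x of stray_cell in the frame of tray between -0.08 and 0.08 m and y of stray_cell in the frame of tray between -0.065 and 0.065 m and z of stray_cell in the frame of tray between 0.01 and 0.04 m and angle between each of spare_1, spare_2's own z axis and vertical below 0.2 rad); the robot touches nothing.
It fails at once if the D cell wrenched against the gauge plate with more than 30 N (contact force between stray_cell and gauge above 30 N).
It fails at once if the D cell dropped: moving faster than 0.9 m/s (a fall of about 40 mm) with no finger on it (linear speed of stray_cell above 0.9 m/s and not (contact force between the fingers and stray_cell above 0.02 N)).
It fails at once if a D cell in the tray knocked over (angle between any of spare_1, spare_2's own z axis and vertical above 0.5 rad).
It fails at once if the microphone moved more than 30 mm (distance of fist_mic from where it was at the start of the episode above 0.03 m).
It fails at once if the meter moved more than 30 mm (distance of swr_meter from where it was at the start of the episode above 0.03 m).
It also fails if it takes over 45 s, if anything falls off the work surface, if the arm or the gripper's body presses on something with over 40 N, if the wrist force passes 120 N, or if a joint passes its speed limit or range.

ROBOT

A 7-joint arm with a two-finger parallel gripper is mounted at the origin on the work surface. World frame = base frame: x ahead of the robot, y to its left, z up, the work surface at z = 0. Lengths are in m, angles in rad, forces in N, time in s.
With the tool pointing down it reaches from about 0.4 to 0.85 m from the base axis. Payload 10.4 kg.
Tool frame: the origin (TCP) lies between the finger pads; the fingertips stand manip.tcp_to_tips ahead of it and the grasp point (between the pads) lies 2 mm behind it (manip.tcp_to_tips is the distance from the TCP to the fingertips, in m); y points along the fingers, z is the direction in which the jaws open and shut, and the axes are right-handed (so a half turn about y gives the same grasp; the last joint's range is limited). The gripper opens to 85 mm and grips with 20 to 120 N. Pads are 22 mm wide; open, the fingers measure 114 mm over their backs; the gripper's body (76 mm by 85 mm) begins 54 mm behind the grasp point. The pads swing forward as they close: fully open they stand 13 mm farther back than shut.
Start: joints at [-1.13, 0.332, -0.065, 1.46, 0.022, 1.35, -0.088], TCP at [0.28, 0.559, 0.248] pointing down, gripper open.
Joint ranges: [-2.6, 2.6], [-0.5, 2.12], [-1.47, 1.34], [0.16, 2.42], [-1.27, 4.41], [0.06, 2.06], [-2.6, 2.6]. Speed limits (rad/s): [2.22, 2.22, 2.79, 2.79, 3.14, 3.14, 3.14].

INTERFACE

Orientations are given as a unit quaternion [x, y, z, w].
In Python, from workcell import manip gives the robot as it stands. The module is installed in compiled form; this text tells all that it offers.
- The arm moves only by the tool move_arm, never from a script. Its argument "increments" is a list of rows, each an object with "offset": the shift along the tool's x, y, z in m, a list of three; "yaw": the turn about the tool's y in degrees; "jaw": the closure in counts, from 0 (fully open) to 255 (shut). In form: [{"offset": [tx, ty, tz], "yaw": yaw, "jaw": jaw}, ...]. A call has 1 to 10 rows; each row is the pose to reach, as a shift and turn from the pose measured when the call began, along the tool's axes at that moment; what a row does not reach only later rows make up. A row lasts 1/12 s, in which the tool goes at most 41.7 mm and 7.16 degrees, less where a joint would pass 70% of its speed; a pose out of reach is approached as far as the arm can. A call with a gripper value outside its range is refused whole. The fingers move at their own pace and stop on an object; "squeeze" is the grip in N (left out, the last holds). Time passes only in rows, so rows that repeat a pose let the fingers close. It gives the time, the measured TCP pose, the force and the opening at its end, in the units of the state.
- manip.get_obs(): the state, without advancing time (a new reading comes with each control period).
- manip.camera(name): name is "side" or "top"; returns a dict with "pixels" (420x560x3 uint8, red, green, blue), "depth" (420x560 float32, m along the optical axis (not along the pixel's ray), 0 where there is no reading), "intrinsics" (3x3 intrinsics, pixels), "R" (3x3) and "t" (3): a world point X has camera coordinates R X + t. Camera axes: x right, y down, z forward; pixel columns grow to the right and rows downward; lengths in m; the calibration is good to about 2 mm. A picture is of the moment at which its call begins.
- manip.hand_in(): hands the job in, once; it reports no verdict.
Trained networks look in a picture, given as the dict that the camera call returned (one of the last four; its "shot" number tells which), for a name from the list of things; names that differ only in an ending like _2 or _b are one class to them, and where a whole thing is asked for, a point or a joint stands for the part that bears it (a point fixed in the world has none). Each returns a list of dicts, best first, with "confidence" (0 to 1); they miss things now and then, are a little off and sometimes report something else, mostly with a low value. They report only what shows in the picture. A call takes as long as a camera call. They do not tell look-alikes from the thing itself.
- manip.recognise(picture, query): "bbox" ([left, top, right, bottom] in pixels, round what is visible of it).
- manip.spot_point(picture, query): "centre" ([column, row] in pixels: a listed point, or the origin of a listed thing).
The state is a dict: "clock": time; "joint_pos": joint angles; "joint_velocities": joint speeds; "tau": joint torques, N m; "position": TCP position; "ee_rot": TCP orientation; "ft_force": force on the tool from outside, world axes, zero at the start; "torque": the same for the moment, N m; "grip_width": opening from 0.0 (shut) to 1.0 (fully open).
Only numpy, scipy, OpenCV 4.12 (cv2) and the standard library are available. Lean on these libraries where they do the work, as an engineer would, in place of code of your own. Each camera call takes 0.05 s, during which the arm holds its last target. There are 200 camera calls.

## Working session

There is one attempt and no reset: what is moved stays moved. The work goes in short steps, Python scripts to look and compute and a tool call to move; the robot and the scene stay as the last step left them, time stands still between calls to the robot, and variables do not carry over. Pictures are saved under pics/ and viewed, about 8 in all and at most 12, crops included, and the job is handed in when it is done.

Besides the shell and the picture viewer there is one more tool, called after "Call:" by a JSON object that holds its "op" and its "data", one argument or row to a line. move_arm: Moves the arm, as the interface text tells. Its arguments: {"type":"object","properties":{"increments":{"type":"array","items":{"type":"object","properties":{"offset":{"type":"array","items":{"type":"number"}},"yaw":{"type":"number"},"jaw":{"type":"number"}}}},"squeeze":{"type":"number"}},"required":["increments"]}

```bash
mkdir -p pics
cat > h.py <<'E'
import numpy as np, cv2
from workcell import manip
from scipy.spatial.transform import Rotation as Ro
def shot(n,f=None):
    p=manip.camera(n)
    if f: cv2.imwrite('pics/'+f,p['pixels'][:,:,::-1])
    return p
def w(p,c,r,d=None):
    c0,r0=int(round(c)),int(round(r))
    if d is None:
        q=p['depth'][max(r0-1,0):r0+2,max(c0-1,0):c0+2]; q=q[q>0]; d=np.median(q) if len(q) else np.nan
    x=np.linalg.inv(p['intrinsics'])@[c,r,1]*d
    return p['R'].T@(x-p['t'])
def px(p,X):
    x=p['intrinsics']@(p['R']@np.array(X)+p['t']); return x[:2]/x[2]
E
python3 - <<'E'
from h import *
np.set_printoptions(precision=3,suppress=True)
o=manip.get_obs()
print(o, manip.tcp_to_tips); print(Ro.from_quat(o['ee_rot']).as_matrix())
for n in('side','top'):
    p=shot(n,n+'0.png'); print(n,p['R'],p['t'],p['intrinsics'])
    for q in ['dispenser','gauge','hopper_front','stray_cell','cell_1','tray','spare_1','logbook','fist_mic','swr_meter']:
        for s in manip.spot_point(p,q)[:3]:
            print(q,np.round(s['centre']),round(s['confidence'],2),w(p,*s['centre']))
        for s in manip.recognise(p,q)[:2] if q in('tray','stray_cell','hopper_front') else []: print('  box',np.round(s['bbox']),round(s['confidence'],2))
E
```

```text
{'clock': 0.0, 'joint_pos': array([-1.13 ,  0.333, -0.065,  1.461,  0.022,  1.35 , -0.088]), 'joint_velocities': array([ 0.   , -0.   , -0.001,  0.   , -0.   , -0.   , -0.   ]), 'tau': array([  0.   , -62.545,   0.049, -39.161,   0.016,   0.01 ,  -0.   ]), 'position': array([0.279, 0.559, 0.247]), 'ee_rot': array([ 0.689, -0.163,  0.162, -0.688]), 'ft_force': array([ 0.127,  0.506, -0.201]), 'torque': array([ 0.002,  0.012, -0.008]), 'grip_width': 0.9960314504910841} 0.017
[[ 0.894 -0.001  0.447]
 [-0.447 -0.001  0.894]
 [ 0.    -1.    -0.001]]
side [[ 0.672 -0.74  -0.016]
 [-0.452 -0.394 -0.8  ]
 [ 0.586  0.545 -0.6  ]] [-0.374  0.349  0.627] [[392.365   0.    278.931]
 [  0.    392.365 206.595]
 [  0.      0.      1.   ]]
dispenser [404. 292.] 0.24 [ 0.585 -0.308  0.047]
gauge [276. 223.] 0.88 [ 0.531 -0.017  0.098]
gauge [370. 312.] 0.5 [ 0.531 -0.269  0.004]
hopper_front [274. 188.] 0.94 [0.556 0.011 0.168]
hopper_front [280. 248.] 0.39 [ 0.507 -0.05   0.06 ]
  box [232. 136. 343. 285.] 0.64
stray_cell [282. 222.] 0.83 [ 0.538 -0.026  0.103]
  box [266. 211. 295. 233.] 0.67
cell_
[... 1086 characters left out ...]
l [374. 186.] 0.16 [ 0.582 -0.239  0.063]
  box [277. 198. 297. 205.] 0.59
cell_1 [286. 176.] 0.76 [ 0.596 -0.012  0.124]
cell_1 [289. 164.] 0.71 [ 0.621 -0.018  0.141]
cell_1 [287. 182.] 0.58 [ 0.582 -0.014  0.113]
tray [380. 207.] 0.81 [ 0.536 -0.264  0.002]
tray [360. 290.] 0.74 [ 0.314 -0.211  0.001]
  box [336. 263. 386. 323.] 0.91
  box [350. 172. 416. 245.] 0.82
spare_1 [394. 178.] 0.52 [ 0.605 -0.291  0.062]
spare_1 [375. 189.] 0.46 [ 0.578 -0.244  0.046]
spare_1 [178. 211.] 0.46 [0.512 0.267 0.044]
logbook [175. 223.] 0.87 [0.481 0.274 0.042]
fist_mic [178. 210.] 0.83 [0.514 0.267 0.044]
swr_meter [183. 138.] 0.65 [0.693 0.25  0.087]
swr_meter [381. 209.] 0.52 [ 0.53  -0.269  0.001]
```

Run:
```python
import cv2
t=cv2.imread('pics/top0.png');s=cv2.imread('pics/side0.png')
cv2.imwrite('pics/a.png',cv2.resize(t[90:330,130:450],None,fx=2.4,fy=2.4,interpolation=2))
cv2.imwrite('pics/b.png',cv2.resize(s[120:420,150:450],None,fx=2,fy=2,interpolation=2))
```

```text
(no output)
```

View pics/a.png

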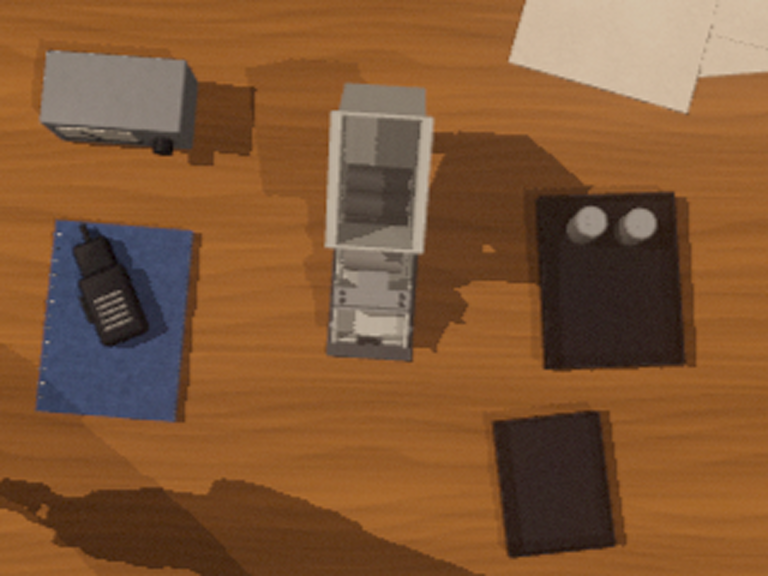

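View pics/b.png

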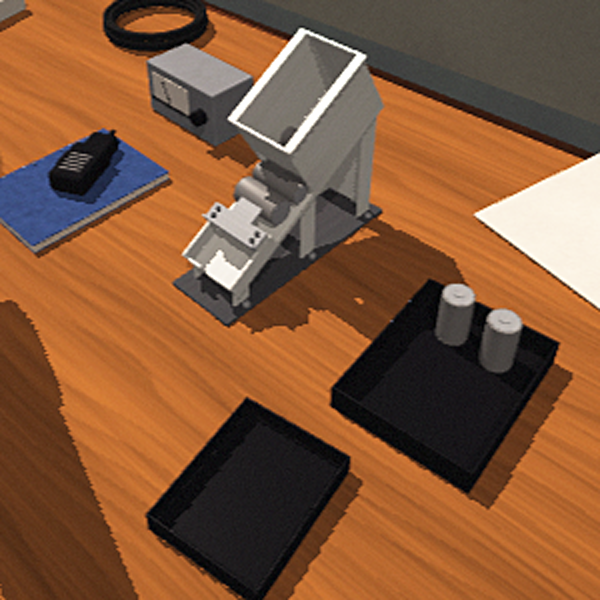

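Candidates. Stray cell: the cylinder under the gauge at side (282,220), versus the slim cells behind it at (291,211) and (304,193). I choose the one at the gauge. Tray: the larger one with two D cells, at side (370,312), versus the empty smaller one at (276,372). I choose the larger. Next I fit the dispenser frame from depth and check it in a close crop.

```bash
cat > fit.py <<'E'
from h import *
np.set_printoptions(precision=4,suppress=True)
def cloud(p):
    r,c=np.mgrid[0:420,0:560]; d=p['depth']; m=d>0
    x=np.linalg.inv(p['intrinsics'])@np.stack([c[m],r[m],np.ones(m.sum())])*d[m]
    return (p['R'].T@(x-p['t'][:,None])).T
c30,s30=np.cos(np.pi/6),.5
E
python3 - <<'E'
from fit import *
ps=[shot('side'),shot('top')]
for p,n in zip(ps,('side','top')):
    P=cloud(p)
    # tray rim / floor
    m=(abs(P[:,2]-.03)<.004)&(P[:,0]>.40)&(P[:,0]<.68)&(P[:,1]<-.15)&(P[:,1]>-.38)
    print(n,'tray',cv2.minAreaRect(P[m][:,:2].astype(np.float32)),m.sum())
    m=(P[:,0]>.4)&(P[:,0]<.78)&(abs(P[:,1]+.015)<.09)&(P[:,2]>.03)
    Q=P[m]; x0=.54
    # flange plane n: -s30*(x-x0)+c30*(z-.0908)=.0829
    for x0 in(.53,.535,.54,.545,.55):
        nn=-s30*(Q[:,0]-x0)+c30*(Q[:,2]-.0908); print(x0,(abs(nn-.0829)<.0025).sum(),end=' ')
    x0=.54; nn=-s30*(Q[:,0]-x0)+c30*(Q[:,2]-.0908); ss=c30*(Q[:,0]-x0)+s30*(Q[:,2]-.0908)
    h,e=np.histogram(nn[(ss>.03)&(nn>.06)],bins=np.arange(.06,.11,.002)); print('\n',h,e[0])
    f=(nn>.076)&(nn<.092)&(ss>.02); A=np.c_[ss[f],Q[f][:,1]].astype(np.float32)
    print('flange',np.percentile(A,[1,99],axis=0).ravel(),cv2.minAreaRect(A),np.median(nn[f]))
    b=(abs(Q[:,1]+.015)<.025)&(ss>-.03)&(ss<.06)&(nn>-.02)&(nn<.03)
    for k in np.arange(-.03,.06,.003):
        g=b&(abs(ss-k)<.0015)
        if g.sum()>2: print('%.3f %.4f %d'%(k,np.median(nn[g]),g.sum()),end='; ')
    print()
E
```

```text
side tray ((0.5369807481765747, -0.27043861150741577), (0.1927117258310318, 0.15003320574760437), 3.1317996978759766) 703
0.53 0 0.535 1 0.54 46 0.545 345 0.55 555 
 [ 81  80  75  75  42  46  53  94 225 266  65   4   0   0   0   0   0   0
   0   0   0   0   0   0] 0.06
flange [ 0.0496 -0.0632  0.1856  0.0341] ((0.11797603219747543, -0.014484856277704239), (0.09622100740671158, 0.13559746742248535), 87.44742584228516) 0.07840478815706474
-0.030 0.0109 12; -0.027 0.0106 26; -0.024 0.0113 25; -0.021 0.0107 18; -0.018 0.0107 16; -0.015 0.0102 20; -0.012 0.0096 18; -0.009 0.0105 19; -0.006 0.0076 36; -0.003 0.0083 29; -0.000 0.0091 29; 0.003 0.0097 31; 0.006 0.0114 34; 0.009 0.0122 31; 0.012 0.0112 29; 0.015 0.0108 27; 0.018 0.0099 26; 0.021 0.0083 24; 0.024 0.0033 19; 0.027 -0.0032 15; 0.030 -0.0009 29; 0.033 0.0018 30; 0.036 0.0031 25; 0.039 0.0039 24; 0.042 0.0038 23; 0.045 0.0027 23; 0.048 0.0014 14; 0.051 0.0214 41; 0.054 -0.0044 25; 0.057 -0.0040 5; 
top tray ((0.5360824465751648, -0.27086716890335083), (0.1901758313179016, 0.15091577172279358), 2.9353816509246826) 307
0.53 0 0.535 3 0.54 31 0.545 189 0.55 444 
 [ 23  20  14  22  32  19  62 165 236 136  40   5   0   0   0   0   0   0
   0   0   0   0   0   0] 0.06
flange [ 0.0488 -0.0625  0.1857  0.0326] ((0.1168016865849495, -0.014301292598247528), (0.09356271475553513, 0.13640247285366058), 87.489501953125) 0.07774574336568243
-0.030 0.0085 14; -0.027 0.0093 16; -0.024 0.0099 27; -0.021 0.0084 14; -0.018 0.0099 12; -0.015 0.0086 13; -0.012 0.0096 15; -0.009 0.0085 14; -0.006 0.0089 17; -0.003 0.0075 27; -0.000 0.0079 13; 0.003 0.0096 22; 0.006 0.0105 21; 0.009 0.0110 23; 0.012 0.0111 21; 0.015 0.0098 29; 0.018 0.0087 22; 0.021 0.0100 4; 0.045 -0.0005 12; 0.048 -0.0015 34; 0.051 0.0168 66; 0.054 0.0195 17; 0.057 0.0001 17;
```

Run:
```python
import cv2
s=cv2.imread('pics/side0.png');t=cv2.imread('pics/top0.png')
import numpy as np
a=cv2.resize(s[180:280,230:330],(400,400),interpolation=2);b=cv2.resize(t[180:250,250:320],(400,400),interpolation=2)
cv2.imwrite('pics/c.png',np.hstack([a,b]))
```

```text
(no output)
```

View pics/c.png

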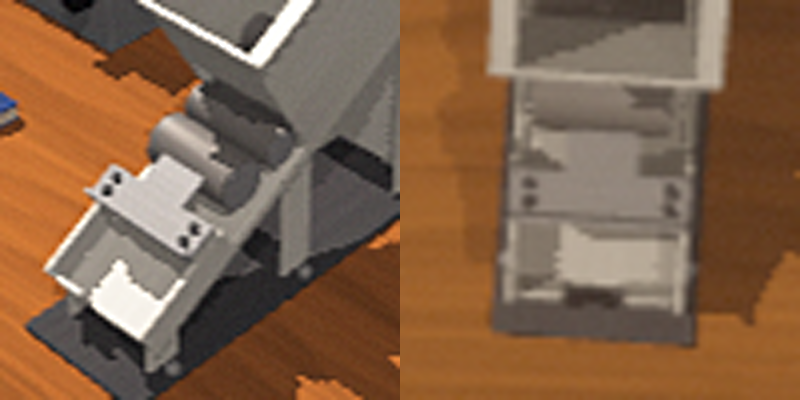

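The crop shows the tongue overlapping the fat cell, with a slim cell behind it. The dispenser fit gives a cell axis near (0.551, -0.012, 0.091), yaw about -3°, and the height agrees with the description. The moves cannot tilt the tool directly, so I'll check whether reaching high and out of range makes it lean outwards. First I move over the dispenser azimuth, high up.

Call:
{"op": "move_arm", "data": {
  "increments": [
    {"offset":[0.443,-0.25,-0.438],"yaw":-24,"jaw":0},
    {"offset":[0.443,-0.25,-0.438],"yaw":-24,"jaw":0},
    {"offset":[0.443,-0.25,-0.438],"yaw":-24,"jaw":0},
    {"offset":[0.443,-0.25,-0.438],"yaw":-24,"jaw":0},
    {"offset":[0.443,-0.25,-0.438],"yaw":-24,"jaw":0},
    {"offset":[0.443,-0.25,-0.438],"yaw":-24,"jaw":0},
    {"offset":[0.443,-0.25,-0.438],"yaw":-24,"jaw":0},
    {"offset":[0.443,-0.25,-0.438],"yaw":-24,"jaw":0},
    {"offset":[0.443,-0.25,-0.438],"yaw":-24,"jaw":0},
    {"offset":[0.443,-0.25,-0.438],"yaw":-24,"jaw":0}
  ]
}}

```text
clock: 2.33
position: [0.404, 0.1908, 0.4046]
ee_rot: [-0.707, 0.016, -0.016, 0.707]
ft_force: [0.8, 1.3, 0.5]
grip_width: 1.001
```

```bash
cat > st.py <<'E'
from fit import *
o=manip.get_obs(); R=Ro.from_quat(o['ee_rot']).as_matrix()
print(o['clock'],o['joint_pos'],o['position'],o['ft_force'],o['grip_width']);print(R)
y=R[:,1]; print('lean',np.degrees(np.arctan2(np.hypot(y[0],y[1]),-y[2])),'az',np.degrees(np.arctan2(y[1],y[0])),'jaw az',np.degrees(np.arctan2(R[1,2],R[0,2])))
E
python3 st.py
```

```text
2.3333 [-0.7278 -0.1125  0.1665  1.6263  0.0182  1.6253  0.9645] [0.404  0.1908 0.4046] [0.8477 1.2939 0.4594] 1.0007068446076222
[[ 0.999   0.0006  0.045 ]
 [-0.045   0.0009  0.999 ]
 [ 0.0005 -1.      0.0009]]
lean 0.06200959191956406 az 56.95579824358819 jaw az 87.4226470375591
```

Call:
{"op": "move_arm", "data": {
  "increments": [
    {"offset":[0.16,-0.4,-0.21],"yaw":0,"jaw":0},
    {"offset":[0.16,-0.4,-0.21],"yaw":0,"jaw":0},
    {"offset":[0.16,-0.4,-0.21],"yaw":0,"jaw":0},
    {"offset":[0.16,-0.4,-0.21],"yaw":0,"jaw":0},
    {"offset":[0.16,-0.4,-0.21],"yaw":0,"jaw":0},
    {"offset":[0.16,-0.4,-0.21],"yaw":0,"jaw":0},
    {"offset":[0.16,-0.4,-0.21],"yaw":0,"jaw":0},
    {"offset":[0.16,-0.4,-0.21],"yaw":0,"jaw":0},
    {"offset":[0.16,-0.4,-0.21],"yaw":0,"jaw":0},
    {"offset":[0.16,-0.4,-0.21],"yaw":0,"jaw":0}
  ]
}}

```text
clock: 3.17
position: [0.5093, 0.0188, 0.6275]
ee_rot: [-0.705, -0.001, -0.033, 0.708]
ft_force: [0.9, 0.0, 0.1]
grip_width: 0.999
```

```bash
python3 st.py
```

```text
3.1667 [-0.5875  0.1633  0.6025  0.8975 -0.1076  2.0579  1.4794] [0.5093 0.0188 0.6275] [0.8546 0.0245 0.1048] 0.9987345710307575
[[ 0.9978  0.0487  0.045 ]
 [-0.0451  0.0025  0.999 ]
 [ 0.0485 -0.9988  0.0047]]
lean 2.7945321210156044 az 2.8945482689801953 jaw az 87.42332416119696
```

The lean appears as the wrist joint saturates. I continue upwards.

Call:
{"op": "move_arm", "data": {
  "increments": [
    {"offset":[0.0,-0.3,-0.03],"yaw":0,"jaw":0},
    {"offset":[0.0,-0.3,-0.03],"yaw":0,"jaw":0},
    {"offset":[0.0,-0.3,-0.03],"yaw":0,"jaw":0},
    {"offset":[0.0,-0.3,-0.03],"yaw":0,"jaw":0},
    {"offset":[0.0,-0.3,-0.03],"yaw":0,"jaw":0},
    {"offset":[0.0,-0.3,-0.03],"yaw":0,"jaw":0}
  ]
}}

```text
clock: 3.67
position: [0.4836, -0.0003, 0.6538]
ee_rot: [-0.704, -0.019, -0.052, 0.708]
ft_force: [1.0, -0.5, 0.1]
grip_width: 0.999
```

```bash
python3 st.py
```

```text
3.6667 [-0.833   0.0921  0.8663  0.9216 -0.0869  2.058   1.5085] [ 0.4836 -0.0003  0.6538] [ 0.9688 -0.4833  0.1404] 0.998714409457907
[[ 0.9939  0.1004  0.0449]
 [-0.0455  0.0038  0.999 ]
 [ 0.1001 -0.9949  0.0084]]
lean 5.76428852870287 az 2.1738466904423968 jaw az 87.42488198099258
```

Call:
{"op": "move_arm", "data": {
  "increments": [
    {"offset":[0.25,-0.35,-0.03],"yaw":0,"jaw":0},
    {"offset":[0.25,-0.35,-0.03],"yaw":0,"jaw":0},
    {"offset":[0.25,-0.35,-0.03],"yaw":0,"jaw":0},
    {"offset":[0.25,-0.35,-0.03],"yaw":0,"jaw":0},
    {"offset":[0.25,-0.35,-0.03],"yaw":0,"jaw":0},
    {"offset":[0.25,-0.35,-0.03],"yaw":0,"jaw":0},
    {"offset":[0.25,-0.35,-0.03],"yaw":0,"jaw":0},
    {"offset":[0.25,-0.35,-0.03],"yaw":0,"jaw":0},
    {"offset":[0.25,-0.35,-0.03],"yaw":0,"jaw":0},
    {"offset":[0.25,-0.35,-0.03],"yaw":0,"jaw":0}
  ]
}}

```text
clock: 4.5
position: [0.5654, -0.0244, 0.661]
ee_rot: [-0.703, -0.037, -0.069, 0.707]
ft_force: [0.1, -0.0, 0.2]
grip_width: 0.995
```

```bash
python3 st.py
```

```text
4.5 [-0.279   0.2815  0.415   0.6699 -0.1485  2.0579  1.5585] [ 0.5654 -0.0244  0.661 ] [ 0.0932 -0.0169  0.199 ] 0.9952236735394291
[[ 0.9877  0.15    0.0448]
 [-0.0456  0.002   0.999 ]
 [ 0.1498 -0.9887  0.0088]]
lean 8.629740798503425 az 0.7563153742027555 jaw az 87.43361003903699
```

Call:
{"op": "move_arm", "data": {
  "increments": [
    {"offset":[0.06,-0.15,0],"yaw":0,"jaw":0},
    {"offset":[0.06,-0.15,0],"yaw":0,"jaw":0},
    {"offset":[0.06,-0.15,0],"yaw":0,"jaw":0},
    {"offset":[0.06,-0.15,0],"yaw":0,"jaw":0}
  ]
}}

```text
clock: 4.83
position: [0.5655, -0.0249, 0.6835]
ee_rot: [-0.702, -0.055, -0.087, 0.705]
ft_force: [0.0, -0.2, 0.1]
grip_width: 1.004
```

Call:
{"op": "move_arm", "data": {
  "increments": [
    {"offset":[0.06,-0.15,0],"yaw":0,"jaw":0},
    {"offset":[0.06,-0.15,0],"yaw":0,"jaw":0},
    {"offset":[0.06,-0.15,0],"yaw":0,"jaw":0},
    {"offset":[0.06,-0.15,0],"yaw":0,"jaw":0}
  ]
}}

```text
clock: 5.17
position: [0.5607, -0.0254, 0.7064]
ee_rot: [-0.7, -0.072, -0.104, 0.703]
ft_force: [0.5, 0.5, -0.4]
grip_width: 1.001
```

Call:
{"op": "move_arm", "data": {
  "increments": [
    {"offset":[0.06,-0.15,0],"yaw":0,"jaw":0},
    {"offset":[0.06,-0.15,0],"yaw":0,"jaw":0},
    {"offset":[0.06,-0.15,0],"yaw":0,"jaw":0},
    {"offset":[0.06,-0.15,0],"yaw":0,"jaw":0}
  ]
}}

```text
clock: 5.5
position: [0.5518, -0.0256, 0.7298]
ee_rot: [-0.698, -0.089, -0.121, 0.7]
ft_force: [0.7, 0.8, 0.2]
grip_width: 1.002
```

```bash
python3 st.py
```

```text
5.5 [-0.3044  0.2522  0.4718  0.5538 -0.1708  2.058   1.5591] [ 0.5518 -0.0256  0.7298] [0.7049 0.802  0.2411] 1.001937424802573
[[ 0.955   0.2934  0.0445]
 [-0.0456 -0.0031  0.999 ]
 [ 0.2932 -0.956   0.0104]]
lean 17.059859076996457 az -0.6049468790182573 jaw az 87.45054116109772
```

Call:
{"op": "move_arm", "data": {
  "increments": [
    {"offset":[0.07,-0.14,0],"yaw":0,"jaw":0},
    {"offset":[0.07,-0.14,0],"yaw":0,"jaw":0},
    {"offset":[0.07,-0.14,0],"yaw":0,"jaw":0},
    {"offset":[0.07,-0.14,0],"yaw":0,"jaw":0}
  ]
}}

```text
clock: 5.83
position: [0.5477, -0.0261, 0.751]
ee_rot: [-0.695, -0.105, -0.137, 0.697]
ft_force: [-0.5, 0.4, 0.2]
grip_width: 0.997
```

Call:
{"op": "move_arm", "data": {
  "increments": [
    {"offset":[0.07,-0.14,0],"yaw":0,"jaw":0},
    {"offset":[0.07,-0.14,0],"yaw":0,"jaw":0},
    {"offset":[0.07,-0.14,0],"yaw":0,"jaw":0},
    {"offset":[0.07,-0.14,0],"yaw":0,"jaw":0}
  ]
}}

```text
clock: 6.17
position: [0.539, -0.0265, 0.7729]
ee_rot: [-0.693, -0.121, -0.154, 0.694]
ft_force: [0.4, 0.1, -0.0]
grip_width: 1.0
```

Call:
{"op": "move_arm", "data": {
  "increments": [
    {"offset":[0.08,-0.14,0],"yaw":0,"jaw":0},
    {"offset":[0.08,-0.14,0],"yaw":0,"jaw":0},
    {"offset":[0.08,-0.14,0],"yaw":0,"jaw":0},
    {"offset":[0.08,-0.14,0],"yaw":0,"jaw":0}
  ]
}}

```text
clock: 6.5
position: [0.5319, -0.0269, 0.7935]
ee_rot: [-0.69, -0.137, -0.17, 0.691]
ft_force: [-0.4, 0.1, 0.6]
grip_width: 0.999
```

Call:
{"op": "move_arm", "data": {
  "increments": [
    {"offset":[0.09,-0.14,0],"yaw":0,"jaw":0},
    {"offset":[0.09,-0.14,0],"yaw":0,"jaw":0},
    {"offset":[0.09,-0.14,0],"yaw":0,"jaw":0},
    {"offset":[0.09,-0.14,0],"yaw":0,"jaw":0}
  ]
}}

```text
clock: 6.83
position: [0.5256, -0.0274, 0.8131]
ee_rot: [-0.686, -0.152, -0.185, 0.687]
ft_force: [1.0, 0.8, -0.2]
grip_width: 1.003
```

Call:
{"op": "move_arm", "data": {
  "increments": [
    {"offset":[0.1,-0.14,0],"yaw":0,"jaw":0},
    {"offset":[0.1,-0.14,0],"yaw":0,"jaw":0},
    {"offset":[0.1,-0.14,0],"yaw":0,"jaw":0},
    {"offset":[0.1,-0.14,0],"yaw":0,"jaw":0}
  ]
}}

```text
clock: 7.17
position: [0.5197, -0.028, 0.8318]
ee_rot: [0.683, 0.167, 0.2, -0.683]
ft_force: [0.4, 0.7, -0.1]
grip_width: 1.0
```

Call:
{"op": "move_arm", "data": {
  "increments": [
    {"offset":[0.1,-0.14,0],"yaw":0,"jaw":0},
    {"offset":[0.1,-0.14,0],"yaw":0,"jaw":0},
    {"offset":[0.1,-0.14,0],"yaw":0,"jaw":0},
    {"offset":[0.1,-0.14,0],"yaw":0,"jaw":0}
  ]
}}

```text
clock: 7.5
position: [0.5091, -0.0283, 0.8508]
ee_rot: [0.679, 0.182, 0.215, -0.678]
ft_force: [1.6, 0.2, 0.0]
grip_width: 0.999
```

```bash
python3 st.py
```

```text
7.5 [-0.3272  0.2173  0.6049  0.3218 -0.2637  2.058   1.5592] [ 0.5091 -0.0283  0.8508] [1.6108 0.2125 0.0317] 0.9988631385402172
[[ 0.8415  0.5383  0.0457]
 [-0.0451 -0.0143  0.9989]
 [ 0.5383 -0.8427  0.0123]]
lean 32.57766277556503 az -1.5204154068535702 jaw az 87.37915748316668
```

Call:
{"op": "move_arm", "data": {
  "increments": [
    {"offset":[0.11,-0.14,0],"yaw":0,"jaw":0},
    {"offset":[0.11,-0.14,0],"yaw":0,"jaw":0},
    {"offset":[0.11,-0.14,0],"yaw":0,"jaw":0},
    {"offset":[0.11,-0.14,0],"yaw":0,"jaw":0}
  ]
}}

```text
clock: 7.83
position: [0.4993, -0.0287, 0.8687]
ee_rot: [0.675, 0.196, 0.229, -0.674]
ft_force: [1.1, 0.3, -0.2]
grip_width: 0.999
```

Call:
{"op": "move_arm", "data": {
  "increments": [
    {"offset":[0.12,-0.14,0],"yaw":0,"jaw":0},
    {"offset":[0.12,-0.14,0],"yaw":0,"jaw":0},
    {"offset":[0.12,-0.14,0],"yaw":0,"jaw":0},
    {"offset":[0.12,-0.14,0],"yaw":0,"jaw":0}
  ]
}}

```text
clock: 8.17
position: [0.4899, -0.0291, 0.8857]
ee_rot: [0.671, 0.209, 0.243, -0.669]
ft_force: [0.4, -0.6, -0.1]
grip_width: 1.001
```

```bash
cat > go.py <<'E'
# frame: dispenser slope coords (s,y,n) in m -> TCP goal for grasp point; prints tool offset
from fit import *
import sys
x0,y0,psi=.551,-.0117,-.0513
C=np.array([x0,y0,.0908]); c,s=np.cos(psi),np.sin(psi)
D=np.array([[c,-s,0],[s,c,0],[0,0,1]])
S=D@np.array([[c30,0,-s30],[0,1,0],[s30,0,c30]])   # columns s,y,n
if __name__=='__main__':
    o=manip.get_obs(); R=Ro.from_quat(o['ee_rot']).as_matrix()
    g=o['position']-.002*R[:,1]
    print('lean',np.degrees(np.arccos(-R[2,1])),'tool x,y,z in (s,y,n):\n',S.T@R,'\ngrasp now syn mm',1000*S.T@(g-C),'F',o['ft_force'],'w',o['grip_width'],'t',o['clock'],o['joint_pos'])
    for a in sys.argv[1:]:
        q=np.array([float(v) for v in a.split(',')])/1000
        print(a,'offset mm',1000*R.T@(C+S@q-g))
E
python3 go.py 0,0,130 -4,0,8
```

```text
lean 37.31504683795025 tool x,y,z in (s,y,n):
 [[ 0.9919  0.1272  0.0023]
 [-0.004   0.0128  0.9999]
 [ 0.1272 -0.9918  0.0132]] 
grasp now syn mm [345.099  -20.573  720.4296] F [ 0.3733 -0.6173 -0.1175] w 1.0007787952854763 t 8.1667 [-0.3261  0.2081  0.6679  0.2498 -0.3225  2.058   1.5584]
0,0,130 offset mm [-417.4592  541.9485   11.9714]
-4,0,8 offset mm [-436.941   662.4385   10.3496]
```

Run:
```python
from go import *
ps=[shot('side'),shot('top')]
for p in ps:
    Q=(cloud(p)-C)@S
    # floor-walls centre: stray cell ends, top part
    m=(Q[:,0]>-4)&(Q[:,0]<12)&(Q[:,2]>9)&(Q[:,2]<20)&(abs(Q[:,1])<.05) if 0 else (Q[:,0]>.001)&(Q[:,0]<.012)&(Q[:,2]>.009)&(Q[:,2]<.020)&(abs(Q[:,1])<.05)
    print('stray y',np.percentile(Q[m,1],[0,2,50,98,100])*1000,m.sum(), 'max n',np.percentile(Q[m,2],[50,95])*1000)
    m=(Q[:,0]>.045)&(Q[:,0]<.17)&(abs(Q[:,2]-.083)<.006)
    print('flange s,y,n',np.percentile(Q[m],[1,50,99],axis=0).round(4).tolist())
    m=(Q[:,0]>-.06)&(Q[:,0]<-.03)&(abs(Q[:,2]-.014)<.006)
    print('gauge cross y',np.percentile(Q[m],[2,50,98],axis=0).round(4).tolist())
```

```text
stray y [-29.5016 -29.0632  -1.0151  31.5178  33.819 ] 107 max n [16.0764 18.2936]
flange s,y,n [[0.0464, -0.0469, 0.0774], [0.1042, 0.0368, 0.0834], [0.1686, 1.953, 0.0865]]
gauge cross y [[-0.0538, -0.04, 0.0094], [-0.0412, -0.0018, 0.0161], [-0.0306, 0.7976, 0.0197]]Traceback (most recent call last):
  File "<stdin>", line 7, in <module>
    return _quantile_unchecked(
        a, q, axis, out, overwrite_input, method, keepdims, weights)
    return _ureduce(a,
                    func=_quantile_ureduce_func,
    ...<5 lines>...
                    overwrite_input=overwrite_input,
                    method=method)
    r = func(a, **kwargs)
    result = _quantile(arr,
                       quantiles=q,
    ...<2 lines>...
                       out=out,
                       weights=wgt)
    slices_having_nans = np.isnan(arr[-1, ...])
                                  ~~~^^^^^^^^^
IndexError: index -1 is out of bounds for axis 0 with size 0
```

Call:
{"op": "move_arm", "data": {
  "increments": [
    {"offset":[0.12,-0.13,0],"yaw":0,"jaw":0},
    {"offset":[0.12,-0.13,0],"yaw":0,"jaw":0},
    {"offset":[0.12,-0.13,0],"yaw":0,"jaw":0},
    {"offset":[0.12,-0.13,0],"yaw":0,"jaw":0}
  ]
}}

```text
clock: 8.6
position: [0.4804, -0.0294, 0.9018]
ee_rot: [0.666, 0.222, 0.257, -0.664]
ft_force: [-0.3, 0.1, -0.0]
grip_width: 1.0
```

Call:
{"op": "move_arm", "data": {
  "increments": [
    {"offset":[0.12,-0.13,0],"yaw":0,"jaw":0},
    {"offset":[0.12,-0.13,0],"yaw":0,"jaw":0},
    {"offset":[0.12,-0.13,0],"yaw":0,"jaw":0},
    {"offset":[0.12,-0.13,0],"yaw":0,"jaw":0}
  ]
}}

```text
clock: 8.93
position: [0.4668, -0.0297, 0.9181]
ee_rot: [0.662, 0.235, 0.27, -0.659]
ft_force: [0.1, 0.2, 0.3]
grip_width: 0.999
```

```bash
python3 go.py -5,0.5,130
```

```text
lean 41.82469720710271 tool x,y,z in (s,y,n):
 [[ 0.9788  0.2048  0.0031]
 [-0.0057  0.0123  0.9999]
 [ 0.2048 -0.9787  0.0132]] 
grasp now syn mm [341.2207 -22.308  759.9445] F [0.1414 0.2314 0.291 ] w 0.9989490759400836 t 8.9333 [-0.3241  0.1951  0.7497  0.1852 -0.4018  2.058   1.5567]
-5,0.5,130 offset mm [-467.9993  545.908    13.4181]
```

Lean is 41.8° (11.8° flatter than square). I descend to the standoff.

Call:
{"op": "move_arm", "data": {
  "increments": [
    {"offset":[-0.234,0.273,0.007],"yaw":0,"jaw":0},
    {"offset":[-0.234,0.273,0.007],"yaw":0,"jaw":0},
    {"offset":[-0.234,0.273,0.007],"yaw":0,"jaw":0},
    {"offset":[-0.234,0.273,0.007],"yaw":0,"jaw":0},
    {"offset":[-0.234,0.273,0.007],"yaw":0,"jaw":0},
    {"offset":[-0.234,0.273,0.007],"yaw":0,"jaw":0},
    {"offset":[-0.234,0.273,0.007],"yaw":0,"jaw":0},
    {"offset":[-0.234,0.273,0.007],"yaw":0,"jaw":0},
    {"offset":[-0.234,0.273,0.007],"yaw":0,"jaw":0},
    {"offset":[-0.234,0.273,0.007],"yaw":0,"jaw":0}
  ]
}}

```text
clock: 9.77
position: [0.4669, -0.0244, 0.6653]
ee_rot: [0.662, 0.236, 0.268, -0.658]
ft_force: [-10.8, 2.4, 1.3]
grip_width: 1.0
```

```bash
python3 go.py -5,0.5,130
```

```text
lean 41.835575548816806 tool x,y,z in (s,y,n):
 [[ 0.9788  0.205  -0.0005]
 [-0.0022  0.0129  0.9999]
 [ 0.205  -0.9787  0.0131]] 
grasp now syn mm [214.6844 -17.0444 541.1755] F [-10.8145   2.3869   1.3178] w 1.000313508114305 t 9.7667 [-0.7484 -0.5002  0.2864  1.4896  0.4518  1.4538  1.1802]
-5,0.5,130 offset mm [-299.3417  357.601    12.2647]
```

Call:
{"op": "move_arm", "data": {
  "increments": [
    {"offset":[-0.02,0.03,0.002],"yaw":0,"jaw":0},
    {"offset":[-0.045,0.055,0.003],"yaw":0,"jaw":0},
    {"offset":[-0.07,0.08,0.004],"yaw":0,"jaw":0},
    {"offset":[-0.095,0.11,0.005],"yaw":0,"jaw":0},
    {"offset":[-0.12,0.14,0.006],"yaw":0,"jaw":0},
    {"offset":[-0.15,0.179,0.006],"yaw":0,"jaw":0},
    {"offset":[-0.15,0.179,0.006],"yaw":0,"jaw":0}
  ]
}}

```text
clock: 10.35
position: [0.4794, -0.015, 0.5156]
ee_rot: [0.663, 0.237, 0.267, -0.658]
ft_force: [1.2, 1.2, 0.8]
grip_width: 1.003
```

```bash
python3 go.py -5,0.5,130
```

```text
lean 41.717894566117494 tool x,y,z in (s,y,n):
 [[ 0.9792  0.203  -0.0031]
 [ 0.0007  0.0119  0.9999]
 [ 0.203  -0.9791  0.0115]] 
grasp now syn mm [150.1872  -7.0062 405.5564] F [1.2378 1.1758 0.8147] w 1.0025629783918355 t 10.35 [ 0.1401 -0.5    -0.1583  1.8482 -0.04    1.0603  1.503 ]
-5,0.5,130 offset mm [-207.8945  238.3853    4.8075]
```

Call:
{"op": "move_arm", "data": {
  "increments": [
    {"offset":[-0.025,0.03,0.001],"yaw":0,"jaw":0},
    {"offset":[-0.05,0.06,0.002],"yaw":0,"jaw":0},
    {"offset":[-0.075,0.09,0.003],"yaw":0,"jaw":0},
    {"offset":[-0.1,0.12,0.004],"yaw":0,"jaw":0},
    {"offset":[-0.13,0.15,0.004],"yaw":0,"jaw":0},
    {"offset":[-0.13,0.15,0.004],"yaw":0,"jaw":0}
  ]
}}

```text
clock: 10.85
position: [0.4771, -0.0099, 0.3039]
ee_rot: [0.667, 0.231, 0.26, -0.659]
ft_force: [-1.2, -0.7, -2.0]
grip_width: 0.999
```

```bash
python3 go.py -5,0.5,130
```

```text
lean 40.678033135009 tool x,y,z in (s,y,n):
 [[ 0.9827  0.1852 -0.0062]
 [ 0.0045  0.0096  0.9999]
 [ 0.1853 -0.9826  0.0086]] 
grasp now syn mm [ 42.2421  -2.0237 223.4765] F [-1.1922 -0.7232 -2.042 ] w 0.9993355403487256 t 10.85 [ 0.1087 -0.4979 -0.1933  2.2741 -0.0098  0.6518  1.4377]
-5,0.5,130 offset mm [-63.7314  83.1282   2.0132]
```

Call:
{"op": "move_arm", "data": {
  "increments": [
    {"offset":[-0.021,0.028,0.001],"yaw":0,"jaw":0},
    {"offset":[-0.042,0.056,0.002],"yaw":0,"jaw":0},
    {"offset":[-0.063,0.083,0.002],"yaw":0,"jaw":0},
    {"offset":[-0.063,0.083,0.002],"yaw":0,"jaw":0}
  ]
}}

```text
clock: 11.18
position: [0.4849, -0.006, 0.1992]
ee_rot: [0.666, 0.233, 0.258, -0.659]
ft_force: [-0.1, 0.4, 1.0]
grip_width: 1.003
```

```bash
python3 go.py -5,0.5,130 -5,0.5,60 -5,0.5,8
python3 - <<'E'
from h import *
p=shot('side'); cv2.imwrite('pics/d.png',cv2.resize(p['pixels'][70:300,170:420,::-1],None,fx=2.4,fy=2.4))
E
```

```text
lean 40.6574749627337 tool x,y,z in (s,y,n):
 [[ 0.9827  0.1848 -0.0104]
 [ 0.0084  0.0116  0.9999]
 [ 0.1849 -0.9827  0.0099]] 
grasp now syn mm [ -3.5934   2.2345 129.0238] F [-0.1282  0.373   1.0228] w 1.0033846843422716 t 11.1833 [ 0.2893 -0.3654 -0.3857  2.4137 -0.0934  0.3648  1.4844]
-5,0.5,130 offset mm [-1.2163 -1.2395 -1.71  ]
-5,0.5,60 offset mm [-14.1628  67.5494  -2.4023]
-5,0.5,8 offset mm [-23.7801 118.6497  -2.9167]
```

View pics/d.png

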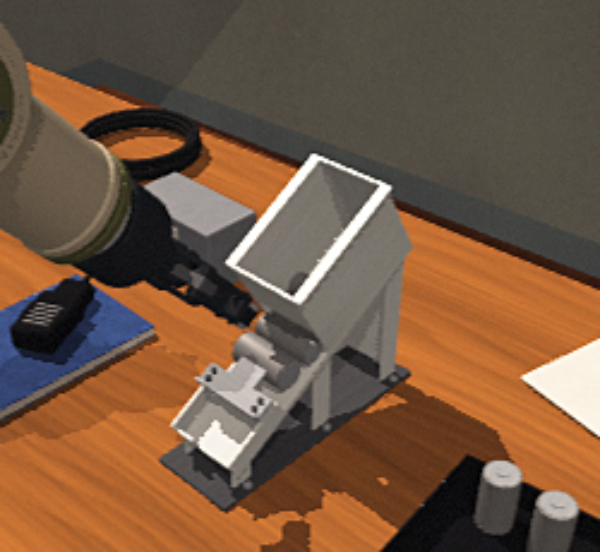

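The side view shows the gripper leaning over the chute, with the fingertips near (250,318) and the stray cell at about (258,358). I descend partway and check against projection.

Call:
{"op": "move_arm", "data": {
  "increments": [
    {"offset":[-0.005,0.022,-0.001],"yaw":0,"jaw":0},
    {"offset":[-0.01,0.045,-0.002],"yaw":0,"jaw":0},
    {"offset":[-0.0142,0.0675,-0.0024],"yaw":0,"jaw":0},
    {"offset":[-0.0142,0.0675,-0.0024],"yaw":0,"jaw":0}
  ]
}}

```text
clock: 11.57
position: [0.5187, -0.0102, 0.1386]
ee_rot: [0.667, 0.232, 0.258, -0.66]
ft_force: [-0.4, 0.5, -0.8]
grip_width: 1.002
```

```bash
python3 go.py -5,0.5,30 -5,0.5,8
python3 - <<'E'
from go import *
p=shot('side'); a=p['pixels'][:,:,::-1].copy()
o=manip.get_obs(); R=Ro.from_quat(o['ee_rot']).as_matrix()
g=o['position']
pts={'tips':[g+.017*R[:,1]+z*.0425*R[:,2] for z in(-1,1)],'cell':[C+S@np.array([0,y,0]) for y in(-.03,.03)]}
a=a[150:270,220:340]; a=cv2.resize(a,None,fx=5,fy=5)
for k,c in(('tips',(0,0,255)),('cell',(0,255,0))):
    for X in pts[k]:
        u=px(p,X); cv2.circle(a,tuple(int(v) for v in (u-[220,150])*5),4,c,-1)
cv2.imwrite('pics/e.png',a)
E
```

```text
lean 40.508846353491414 tool x,y,z in (s,y,n):
 [[ 0.9832  0.1823 -0.01  ]
 [ 0.0081  0.0112  0.9999]
 [ 0.1824 -0.9832  0.0095]] 
grasp now syn mm [-4.4668 -0.1531 59.5639] F [-0.4411  0.5283 -0.7779] w 1.0021576412870947 t 11.5667 [ 0.5225 -0.1488 -0.6183  2.3999  0.093   0.1634  1.3234]
-5,0.5,30 offset mm [-5.9114 28.9767  0.3773]
-5,0.5,8 offset mm [-9.9242 50.6066  0.1681]
```

View pics/e.png

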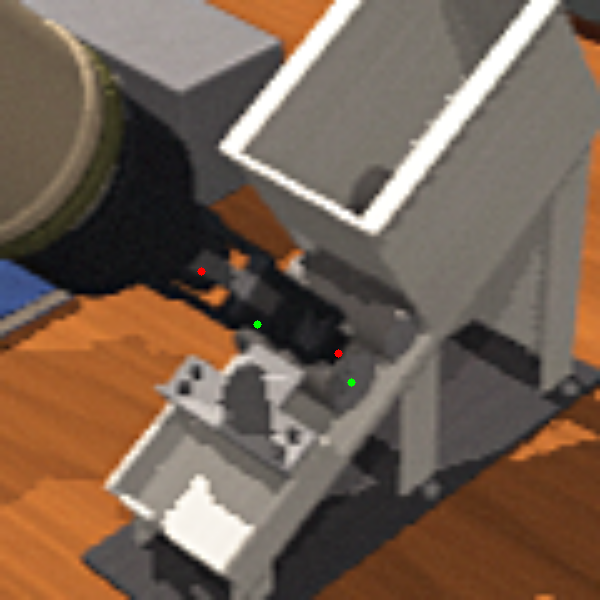

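Green dots sit on the cell ends and the red tip dots are in line with them. I continue down.

Call:
{"op": "move_arm", "data": {
  "increments": [
    {"offset":[-0.003,0.015,0.0003],"yaw":0,"jaw":0},
    {"offset":[-0.006,0.029,0.0003],"yaw":0,"jaw":0},
    {"offset":[-0.008,0.04,0.0002],"yaw":0,"jaw":0},
    {"offset":[-0.008,0.04,0.0002],"yaw":0,"jaw":0}
  ]
}}

```text
clock: 11.95
position: [0.5336, -0.0149, 0.1108]
ee_rot: [0.673, 0.23, 0.256, -0.655]
ft_force: [-0.9, -1.1, 0.3]
grip_width: 1.002
```

```bash
python3 go.py -5,0.5,8
```

```text
lean 40.229091879527864 tool x,y,z in (s,y,n):
 [[ 0.984   0.1776 -0.0124]
 [ 0.0134 -0.0041  0.9999]
 [ 0.1775 -0.9841 -0.0064]] 
grasp now syn mm [-5.3016 -4.0904 27.8981] F [-0.8552 -1.1351  0.3263] w 1.0016000338306836 t 11.95 [ 0.8712 -0.0239 -0.9684  2.373   0.7724  0.1214  0.6891]
-5,0.5,8 offset mm [-3.1739 19.6165  4.7135]
```

Call:
{"op": "move_arm", "data": {
  "increments": [
    {"offset":[0,0.0,0.0047],"yaw":0,"jaw":0},
    {"offset":[-0.001,0.006,0.0047],"yaw":0,"jaw":0},
    {"offset":[-0.002,0.012,0.0047],"yaw":0,"jaw":0},
    {"offset":[-0.003,0.016,0.0047],"yaw":0,"jaw":0},
    {"offset":[-0.003,0.019,0.0047],"yaw":0,"jaw":0},
    {"offset":[-0.003,0.019,0.0047],"yaw":0,"jaw":0}
  ]
}}

```text
clock: 12.45
position: [0.5453, -0.012, 0.0963]
ee_rot: [0.675, 0.231, 0.257, -0.652]
ft_force: [-1.2, 0.1, 0.4]
grip_width: 1.002
```

```bash
python3 go.py -5,0.5,8
```

```text
lean 40.42885741652646 tool x,y,z in (s,y,n):
 [[ 0.9834  0.181  -0.0141]
 [ 0.016  -0.0087  0.9998]
 [ 0.1808 -0.9835 -0.0115]] 
grasp now syn mm [-2.5741 -0.5282  9.5506] F [-1.1619  0.079   0.3949] w 1.002213339814984 t 12.45 [ 0.8573  0.072  -0.9862  2.3579  1.3331  0.1754  0.1592]
-5,0.5,8 offset mm [-2.6495  1.0769  1.0801]
```

Call:
{"op": "move_arm", "data": {
  "increments": [
    {"offset":[-0.002,0.0,0.001],"yaw":0,"jaw":20},
    {"offset":[-0.002,0.0,0.001],"yaw":0,"jaw":40},
    {"offset":[-0.002,0.0,0.001],"yaw":0,"jaw":50},
    {"offset":[-0.002,0.0,0.001],"yaw":0,"jaw":50}
  ],
  "squeeze": 30
}}

```text
clock: 12.78
position: [0.5443, -0.0112, 0.0959]
ee_rot: [0.675, 0.232, 0.257, -0.651]
ft_force: [-0.0, 0.9, -0.5]
grip_width: 0.802
```

```bash
python3 go.py -5,0.5,8
python3 - <<'E'
from go import *
p=shot('side'); a=p['pixels'][:,:,::-1]
cv2.imwrite('pics/f.png',cv2.resize(a[170:270,230:330],None,fx=6,fy=6,interpolation=2))
E
```

```text
lean 40.51670438217485 tool x,y,z in (s,y,n):
 [[ 0.9831  0.1825 -0.015 ]
 [ 0.0171 -0.0104  0.9998]
 [ 0.1823 -0.9832 -0.0133]] 
grasp now syn mm [-3.6451  0.1363  9.7592] F [-0.0216  0.8693 -0.4846] w 0.8021526488071644 t 12.7833 [ 0.8566  0.0704 -0.9891  2.3612  1.3546  0.1778  0.1352]
-5,0.5,8 offset mm [-1.6464  1.4786  0.4073]
```

View pics/f.png

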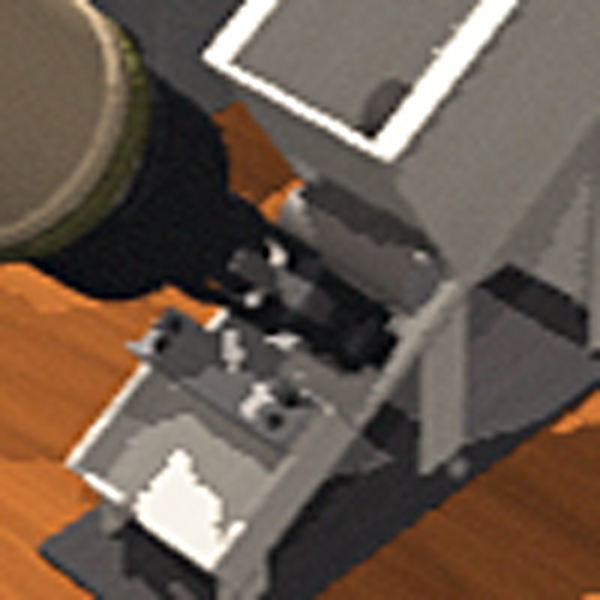

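The right finger covers the cell's end just above the low cutaway wall at (385,345), and no force is registered. I close on it.

Call:
{"op": "move_arm", "data": {
  "increments": [
    {"offset":[-0.001,0.0,0.0],"yaw":0,"jaw":65},
    {"offset":[-0.001,0.0,0.0],"yaw":0,"jaw":80},
    {"offset":[-0.001,0.0,0.0],"yaw":0,"jaw":100},
    {"offset":[-0.001,0.0,0.0],"yaw":0,"jaw":120},
    {"offset":[-0.001,0.0,0.0],"yaw":0,"jaw":120}
  ],
  "squeeze": 30
}}

```text
clock: 13.25
position: [0.5435, -0.011, 0.0954]
ee_rot: [0.675, 0.232, 0.257, -0.651]
ft_force: [-13.1, 1.0, 16.2]
grip_width: 0.696
```

```bash
python3 go.py 0,0,9 6,0,9.5
```

```text
lean 40.53447152584715 tool x,y,z in (s,y,n):
 [[ 0.983   0.1828 -0.0156]
 [ 0.0178 -0.0102  0.9998]
 [ 0.1826 -0.9831 -0.0132]] 
grasp now syn mm [-4.6069  0.3513  9.7243] F [-13.0521   0.9792  16.1759] w 0.6958783659635133 t 13.25 [ 0.8574  0.0698 -0.9906  2.3635  1.3656  0.1772  0.124 ]
0,0,9 offset mm [ 4.3903  1.5576 -0.4135]
6,0,9.5 offset mm [10.3798  2.1626 -0.5138]
```

Grip made (width 0.696 ≈ 59 mm), with about 20 N square to the floor because the tips swing forward on closing. I ease it up-slope in small steps with slight relief.

Call:
{"op": "move_arm", "data": {
  "increments": [
    {"offset":[0.0012,0.0,0.0],"yaw":0,"jaw":120},
    {"offset":[0.0025,0.0,0.0],"yaw":0,"jaw":120},
    {"offset":[0.004,0.0,0.0],"yaw":0,"jaw":120},
    {"offset":[0.0055,0.0002,0.0],"yaw":0,"jaw":120}
  ]
}}

```text
clock: 13.58
position: [0.5442, -0.011, 0.0958]
ee_rot: [0.676, 0.231, 0.255, -0.652]
ft_force: [-33.7, 4.3, 16.6]
grip_width: 0.699
```

```bash
python3 go.py 6,0,10.5
python3 - <<'E'
from go import *
print('F syn',S.T@manip.get_obs()['ft_force'])
E
```

```text
lean 40.20438111020325 tool x,y,z in (s,y,n):
 [[ 0.9841  0.1771 -0.0167]
 [ 0.0189 -0.0107  0.9998]
 [ 0.1769 -0.9841 -0.0139]] 
grasp now syn mm [-3.7746  0.4168  9.7048] F [-33.705    4.3433  16.6453] w 0.6988987844578773 t 13.5833 [ 0.8628  0.0719 -0.9961  2.3575  1.3099  0.1812  0.182 ]
6,0,10.5 offset mm [ 9.7515  0.9528 -0.5905]
F syn [-21.0213   2.6093  31.3569]
```

Resistance is about 21 N along the slope and 31 N square to the floor, so the fingertips are bearing on the chute walls. I release, lift about 4 mm and regrip higher.

Call:
{"op": "move_arm", "data": {
  "increments": [
    {"offset":[0,0,0],"yaw":0,"jaw":120},
    {"offset":[0,0,0],"yaw":0,"jaw":80},
    {"offset":[0,0,0],"yaw":0,"jaw":55},
    {"offset":[0,-0.002,0],"yaw":0,"jaw":55},
    {"offset":[0.0,-0.004,0],"yaw":0,"jaw":55},
    {"offset":[0.0,-0.005,0],"yaw":0,"jaw":55}
  ]
}}

```text
clock: 14.08
position: [0.5409, -0.011, 0.0997]
ee_rot: [0.676, 0.231, 0.255, -0.652]
ft_force: [0.6, 0.1, 0.3]
grip_width: 0.785
```

```bash
cat >> go.py <<'E'
    print('F syn',S.T@o['ft_force'])
E
python3 go.py -4,0.5,14
```

```text
lean 40.20549607289055 tool x,y,z in (s,y,n):
 [[ 0.9841  0.1771 -0.0164]
 [ 0.0187 -0.0112  0.9998]
 [ 0.1769 -0.9841 -0.0143]] 
grasp now syn mm [-4.6575  0.2297 14.7476] F [0.6497 0.1005 0.3217] w 0.7845068789411213 t 14.0833 [ 0.8804  0.0471 -1.009   2.3621  1.2168  0.1677  0.2652]
-4,0.5,14 offset mm [0.5199 0.8492 0.2701]
F syn [ 0.7183  0.1337 -0.0433]
```

Call:
{"op": "move_arm", "data": {
  "increments": [
    {"offset":[0,0,0],"yaw":0,"jaw":75},
    {"offset":[0,0,0],"yaw":0,"jaw":100},
    {"offset":[0,0,0],"yaw":0,"jaw":120},
    {"offset":[0,0,0],"yaw":0,"jaw":120}
  ],
  "squeeze": 30
}}

```text
clock: 14.42
position: [0.5409, -0.011, 0.0999]
ee_rot: [0.676, 0.231, 0.255, -0.651]
ft_force: [-15.9, 1.5, 18.4]
grip_width: 0.698
```

```bash
python3 go.py 6,0,14
```

```text
lean 40.2297510609082 tool x,y,z in (s,y,n):
 [[ 0.984   0.1775 -0.0169]
 [ 0.0193 -0.0117  0.9997]
 [ 0.1773 -0.9841 -0.0149]] 
grasp now syn mm [-4.5745  0.2394 14.9209] F [-15.8516   1.5063  18.3897] w 0.6979747033496565 t 14.4167 [ 0.8802  0.0463 -1.0093  2.3623  1.2176  0.168   0.2643]
6,0,14 offset mm [10.2372  2.786  -0.4045]
F syn [-4.5819  0.6915 23.8799]
```

Call:
{"op": "move_arm", "data": {
  "increments": [
    {"offset":[0,0,0],"yaw":0,"jaw":120},
    {"offset":[0,-0.0007,0],"yaw":0,"jaw":120}
  ]
}}

```text
clock: 14.58
position: [0.5404, -0.0109, 0.1004]
ee_rot: [0.676, 0.231, 0.255, -0.651]
ft_force: [10.5, -0.4, -11.4]
grip_width: 0.692
```

```bash
python3 go.py 6,0,14
```

```text
lean 40.22593558617905 tool x,y,z in (s,y,n):
 [[ 0.984   0.1774 -0.0169]
 [ 0.0193 -0.0117  0.9997]
 [ 0.1772 -0.9841 -0.015 ]] 
grasp now syn mm [-4.7528  0.247  15.554 ] F [ 10.5389  -0.4305 -11.3663] w 0.6915950254804807 t 14.5833 [ 0.8824  0.0431 -1.0109  2.363   1.2046  0.1663  0.276 ]
6,0,14 offset mm [10.3005  3.4401 -0.4059]
F syn [  3.4509   0.1105 -15.1171]
```

Call:
{"op": "move_arm", "data": {
  "increments": [
    {"offset":[0.0005,0.0003,0],"yaw":0,"jaw":120},
    {"offset":[0.0015,0.0005,0],"yaw":0,"jaw":120},
    {"offset":[0.003,0.0007,0],"yaw":0,"jaw":120},
    {"offset":[0.0045,0.0009,-0.0001],"yaw":0,"jaw":120}
  ]
}}

```text
clock: 14.92
position: [0.5418, -0.011, 0.1004]
ee_rot: [0.677, 0.23, 0.253, -0.652]
ft_force: [-37.6, 4.2, 20.2]
grip_width: 0.692
```

```bash
python3 go.py 6,0,15
```

```text
lean 39.98387260543661 tool x,y,z in (s,y,n):
 [[ 0.9847  0.1733 -0.0181]
 [ 0.0206 -0.0126  0.9997]
 [ 0.173  -0.9848 -0.016 ]] 
grasp now syn mm [-3.5669  0.2267 14.8838] F [-37.5998   4.204   20.1938] w 0.6918380786672623 t 14.9167 [ 0.8855  0.0489 -1.015   2.3569  1.177   0.1734  0.3076]
6,0,15 offset mm [ 9.436   1.5461 -0.4018]
F syn [-22.6093   2.2704  36.3713]
```

The cell is being pressed into the floor as it goes. I take a direction between floor and gauge tangent (n ≈ 0.5 s), which is free of both.

Call:
{"op": "move_arm", "data": {
  "increments": [
    {"offset":[0.001,-0.0002,0],"yaw":0,"jaw":120},
    {"offset":[0.0021,-0.0006,0],"yaw":0,"jaw":120},
    {"offset":[0.0032,-0.0009,0],"yaw":0,"jaw":120}
  ]
}}

```text
clock: 15.17
position: [0.5424, -0.0111, 0.102]
ee_rot: [0.678, 0.229, 0.252, -0.652]
ft_force: [-7.1, 2.3, 0.2]
grip_width: 0.689
```

```bash
python3 go.py 6,0,18
```

```text
lean 39.853829902940326 tool x,y,z in (s,y,n):
 [[ 0.9851  0.171  -0.0184]
 [ 0.021  -0.013   0.9997]
 [ 0.1707 -0.9852 -0.0164]] 
grasp now syn mm [-2.1868  0.1901 15.9292] F [-7.1418  2.3007  0.2346] w 0.689258844851282 t 15.1667 [ 0.8937  0.0463 -1.0221  2.3526  1.1285  0.1749  0.3562]
6,0,18 offset mm [ 8.4143 -0.6376 -0.3749]
F syn [-6.1617  1.9315  3.8283]
```

Call:
{"op": "move_arm", "data": {
  "increments": [
    {"offset":[0.0015,-0.0004,0],"yaw":0,"jaw":120},
    {"offset":[0.003,-0.0006,0],"yaw":0,"jaw":120},
    {"offset":[0.0045,-0.0008,-0.0001],"yaw":0,"jaw":120},
    {"offset":[0.006,-0.001,-0.0002],"yaw":0,"jaw":120}
  ]
}}

```text
clock: 15.5
position: [0.5453, -0.0114, 0.1054]
ee_rot: [0.678, 0.228, 0.251, -0.652]
ft_force: [-9.1, 2.1, 1.0]
grip_width: 0.692
```

```bash
python3 go.py 6,0,18
```

```text
lean 39.71916556075786 tool x,y,z in (s,y,n):
 [[ 0.9855  0.1687 -0.0186]
 [ 0.0211 -0.0134  0.9997]
 [ 0.1684 -0.9856 -0.0167]] 
grasp now syn mm [ 2.0077  0.0304 17.5194] F [-9.1424  2.0642  1.01  ] w 0.6921240121563097 t 15.5 [ 0.9075  0.0452 -1.0335  2.3421  1.0548  0.1796  0.432 ]
6,0,18 offset mm [ 4.0146  0.2002 -0.1127]
F syn [-7.4938  1.5927  5.4928]
```

Call:
{"op": "move_arm", "data": {
  "increments": [
    {"offset":[0.002,-0.0002,0],"yaw":0,"jaw":120},
    {"offset":[0.004,-0.0003,0],"yaw":0,"jaw":120},
    {"offset":[0.006,-0.0005,-0.0001],"yaw":0,"jaw":120},
    {"offset":[0.007,-0.0005,-0.0001],"yaw":0,"jaw":120}
  ]
}}

```text
clock: 15.83
position: [0.5492, -0.0117, 0.1092]
ee_rot: [0.679, 0.227, 0.251, -0.652]
ft_force: [-10.2, 1.1, 2.3]
grip_width: 0.692
```

```bash
python3 go.py 7,0,24 7,0,130
python3 - <<'E'
from go import *
p=shot('side'); a=p['pixels'][:,:,::-1]
cv2.imwrite('pics/g.png',cv2.resize(a[150:270,220:340],None,fx=5,fy=5,interpolation=2))
E
```

```text
lean 39.58131032737951 tool x,y,z in (s,y,n):
 [[ 0.9859  0.1663 -0.0187]
 [ 0.0213 -0.0139  0.9997]
 [ 0.166  -0.986  -0.0173]] 
grasp now syn mm [ 7.2994 -0.0884 18.7959] F [-10.2194   1.0829   2.2604] w 0.6922513791209779 t 15.8333 [ 0.9207  0.0476 -1.0452  2.3288  0.9907  0.1882  0.4999]
7,0,24 offset mm [ 0.5706 -5.1822  0.004 ]
7,0,130 offset mm [  18.1666 -109.6954   -1.8286]
F syn [-7.7565  0.5575  7.0883]
```

View pics/g.png

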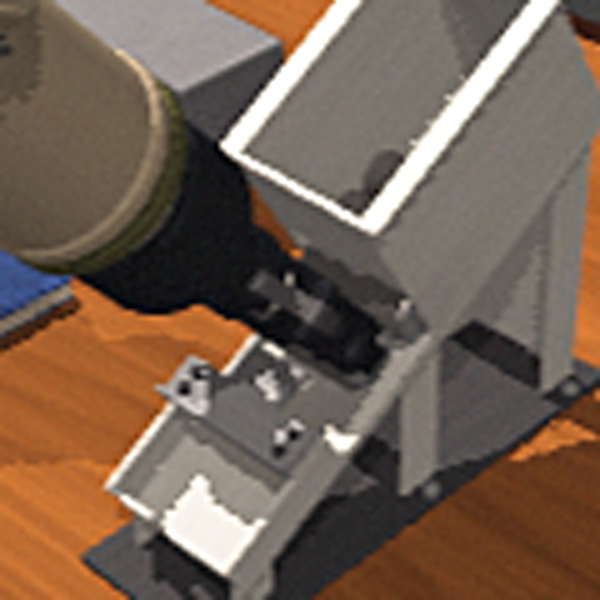

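The gripper and cell have moved up-slope, clear of the tongue at (270,385). I lift square to the floor first, then on up.

Call:
{"op": "move_arm", "data": {
  "increments": [
    {"offset":[0.0008,-0.005,0],"yaw":0,"jaw":120},
    {"offset":[0.0016,-0.01,0],"yaw":0,"jaw":120},
    {"offset":[0.0025,-0.015,0],"yaw":0,"jaw":120},
    {"offset":[0.0032,-0.02,0],"yaw":0,"jaw":120},
    {"offset":[0.0035,-0.028,-0.0005],"yaw":0,"jaw":120},
    {"offset":[0.0035,-0.04,-0.001],"yaw":0,"jaw":120},
    {"offset":[0.0035,-0.055,-0.001],"yaw":0,"jaw":120},
    {"offset":[0.0035,-0.07,-0.001],"yaw":0,"jaw":120},
    {"offset":[0.0035,-0.085,-0.001],"yaw":0,"jaw":120}
  ]
}}

```text
clock: 16.63
position: [0.4974, -0.0084, 0.1776]
ee_rot: [0.678, 0.227, 0.251, -0.652]
ft_force: [-0.1, 0.1, -1.6]
grip_width: 0.691
```

```bash
python3 go.py
python3 - <<'E'
from go import *
p=shot('side'); a=p['pixels'][:,:,::-1]
cv2.imwrite('pics/i.png',cv2.resize(a[150:270,220:340],None,fx=5,fy=5,interpolation=2))
E
```

```text
lean 39.56672200050519 tool x,y,z in (s,y,n):
 [[ 0.9859  0.1661 -0.0186]
 [ 0.0209 -0.0125  0.9997]
 [ 0.1658 -0.986  -0.0158]] 
grasp now syn mm [ -3.4206   0.5508 103.9459] F [-0.0976  0.1088 -1.6499] w 0.6910747007396636 t 16.6333 [ 0.5329 -0.2992 -0.6192  2.3904 -0.1508  0.3169  1.5365]
F syn [-0.9142  0.1036 -1.3774]
```

View pics/i.png

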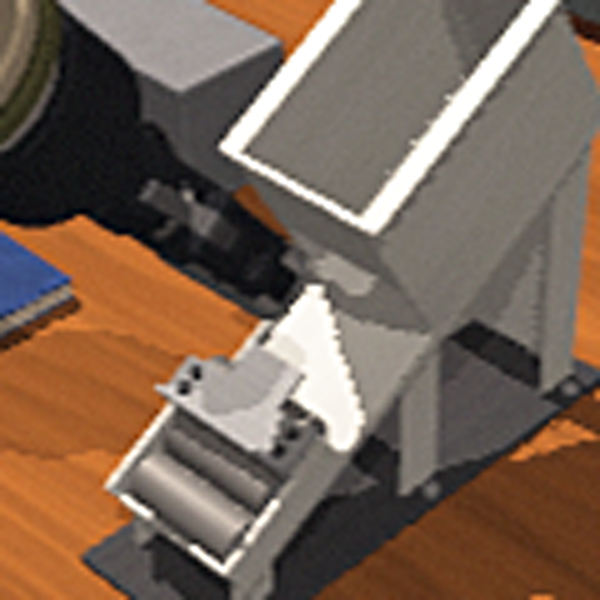

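The slim cells have rolled down: two are visible at the stop near (190,480), with the third under the gauge. The D cell is held (≈1.5 N of weight). Next, over to the tray.

```bash
cat > tr.py <<'E'
from go import *
o=manip.get_obs(); R=Ro.from_quat(o['ee_rot']).as_matrix()
g=o['position']-.002*R[:,1]
# cell centre relative to grasp was (4.6,0,-14.8) in syn, stored in tool axes with lean at grasp
cell=g+R@np.array([.0019,.0153,0])
print('cell',cell,'F',o['ft_force'],'w',o['grip_width'],'t',o['clock'],'j',o['joint_pos'],'lean',np.degrees(np.arccos(-R[2,1])),'jaw az',np.degrees(np.arctan2(R[1,2],R[0,2])))
for a in sys.argv[1:] if (sys:=__import__('sys')) else []:
    q=np.array([float(v) for v in a.split(',')])
    print(a,'offset mm',1000*R.T@(q-cell))
E
python3 tr.py .5265,-.271,.15 .5265,-.271,.022; python3 -c "
from go import *
print(C+S@np.array([.0012,.0005,.0892]))"
```

```text
cell [ 0.5071 -0.009   0.1704] F [ 2.2182  0.5904 -0.1769] w 0.6913792989452998 t 16.6833 j [ 0.5308 -0.3043 -0.617   2.3902 -0.1532  0.3199  1.5385] lean 39.67464533485801 jaw az 87.53560312598157
.5265,-.271,.15 offset mm [   6.5768   40.0676 -260.3432]
.5265,-.271,.022 offset mm [ -75.0836  138.5869 -257.2578]
[ 0.5075 -0.009   0.1686]
```

Call:
{"op": "move_arm", "data": {
  "increments": [
    {"offset":[0,-0.005,-0.015],"yaw":0,"jaw":120},
    {"offset":[0,-0.01,-0.04],"yaw":0,"jaw":120},
    {"offset":[0,-0.01,-0.068],"yaw":0,"jaw":120},
    {"offset":[0,-0.01,-0.096],"yaw":0,"jaw":120},
    {"offset":[0,-0.01,-0.124],"yaw":0,"jaw":120},
    {"offset":[0,-0.01,-0.152],"yaw":0,"jaw":120},
    {"offset":[0,-0.01,-0.18],"yaw":0,"jaw":120},
    {"offset":[0,-0.01,-0.208],"yaw":0,"jaw":120},
    {"offset":[0,-0.01,-0.235],"yaw":0,"jaw":120},
    {"offset":[0,-0.01,-0.26],"yaw":0,"jaw":120}
  ]
}}

```text
clock: 17.52
position: [0.4786, -0.2663, 0.1932]
ee_rot: [0.68, 0.226, 0.253, -0.651]
ft_force: [-1.3, -0.0, -0.8]
grip_width: 0.695
```

```bash
python3 tr.py .5265,-.271,.12 .5265,-.271,.022
```

```text
cell [ 0.4885 -0.267   0.1841] F [-1.2752 -0.0164 -0.8262] w 0.6946080908433031 t 17.5167 j [ 0.1315 -0.1581  0.4634  2.2615 -0.5893  0.4791  2.5959] lean 39.645965382097174 jaw az 87.18880657058368
.5265,-.271,.12 offset mm [-11.5529  73.7348  -0.4542]
.5265,-.271,.022 offset mm [-74.0291 149.1949   2.0933]
```

Call:
{"op": "move_arm", "data": {
  "increments": [
    {"offset":[-0.002,0.02,0],"yaw":0,"jaw":120},
    {"offset":[-0.006,0.045,0],"yaw":0,"jaw":120},
    {"offset":[-0.0115,0.0735,0],"yaw":0,"jaw":120},
    {"offset":[-0.0115,0.0735,0],"yaw":0,"jaw":120}
  ]
}}

```text
clock: 17.85
position: [0.4979, -0.269, 0.1691]
ee_rot: [0.678, 0.229, 0.256, -0.65]
ft_force: [0.3, -0.4, -0.8]
grip_width: 0.693
```

```bash
python3 tr.py .5265,-.271,.06 .5265,-.271,.035 .5265,-.271,.022
```

```text
cell [ 0.5079 -0.2697  0.1602] F [ 0.2558 -0.4153 -0.8446] w 0.6931775116809176 t 17.85 j [-0.3984 -0.1572  0.9731  2.2734 -0.5582  0.3911  2.5976] lean 40.19431322072457 jaw az 87.09335608228967
.5265,-.271,.06 offset mm [-50.3977  88.5648   2.0713]
.5265,-.271,.035 offset mm [-66.5207 107.6613   2.6816]
.5265,-.271,.022 offset mm [-74.9047 117.5915   2.999 ]
```

Call:
{"op": "move_arm", "data": {
  "increments": [
    {"offset":[-0.012,0.022,0.001],"yaw":0,"jaw":120},
    {"offset":[-0.025,0.044,0.001],"yaw":0,"jaw":120},
    {"offset":[-0.038,0.066,0.002],"yaw":0,"jaw":120},
    {"offset":[-0.05,0.0885,0.002],"yaw":0,"jaw":120},
    {"offset":[-0.05,0.0885,0.002],"yaw":0,"jaw":120},
    {"offset":[-0.05,0.0885,0.002],"yaw":0,"jaw":120}
  ]
}}

```text
clock: 18.35
position: [0.488, -0.2441, 0.1104]
ee_rot: [0.685, 0.224, 0.256, -0.645]
ft_force: [-0.2, -0.5, -0.5]
grip_width: 0.692
```

```bash
python3 tr.py .5265,-.271,.06 .5265,-.271,.035 .5265,-.271,.022; python3 st.py|head -4|tail -3;  python3 - <<'E'
from go import *
p=shot('side'); a=p['pixels'][:,:,::-1]
cv2.imwrite('pics/j.png',cv2.resize(a[190:400,260:470],None,fx=2.8,fy=2.8,interpolation=2))
E
```

```text
cell [ 0.498  -0.2451  0.1014] F [-0.2051 -0.523  -0.4612] w 0.6918201594083088 t 18.35 j [-0.8051 -0.2049  1.3383  2.381  -0.5296  0.2084  2.6019] lean 39.81247398490372 jaw az 86.44168695257642
.5265,-.271,.06 offset mm [ -3.8865  51.713  -22.5193]
.5265,-.271,.035 offset mm [-19.8658  70.9166 -21.5799]
.5265,-.271,.022 offset mm [-28.1751  80.9025 -21.0914]
[[ 0.7687  0.6366  0.062 ]
 [-0.0237 -0.0685  0.9974]
 [ 0.6392 -0.7681 -0.0376]]
```

View pics/j.png

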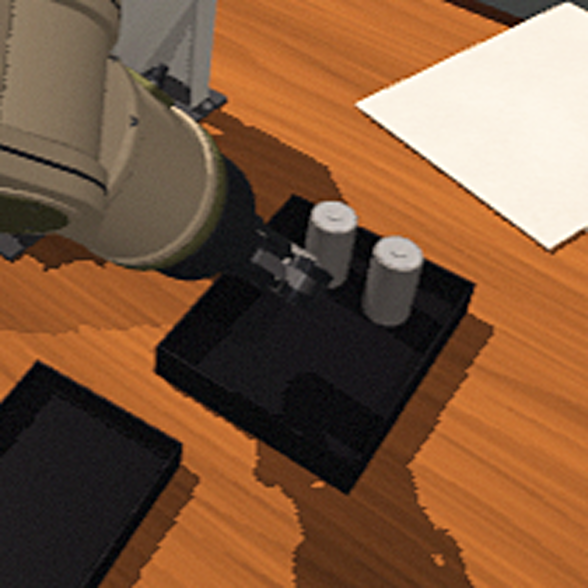

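Joints 7 and 3 are at their limits here. Yawing the tool positive should free joint 7.

Call:
{"op": "move_arm", "data": {
  "increments": [
    {"offset":[0.005,-0.002,-0.004],"yaw":4,"jaw":120},
    {"offset":[0.012,-0.004,-0.01],"yaw":9,"jaw":120},
    {"offset":[0.02,-0.006,-0.018],"yaw":14,"jaw":120},
    {"offset":[0.02,-0.006,-0.02],"yaw":14,"jaw":120}
  ]
}}

```text
clock: 18.73
position: [0.4994, -0.27, 0.132]
ee_rot: [-0.648, -0.141, -0.343, 0.665]
ft_force: [-0.3, 0.3, -0.8]
grip_width: 0.691
```

```bash
python3 tr.py .5265,-.271,.06 .5265,-.271,.035 .5265,-.271,.022; python3 st.py|head -4|tail -3
```

```text
cell [ 0.5092 -0.2715  0.123 ] F [-0.2661  0.2807 -0.7659] w 0.690915661624491 t 18.7333 j [-0.7422 -0.1204  1.3298  2.3148 -0.7309  0.3037  2.5322] lean 40.083971132675735 jaw az 75.02567602138022
.5265,-.271,.06 offset mm [-27.4903  59.1939  -2.6375]
.5265,-.271,.035 offset mm [-43.3063  78.3214  -5.6359]
.5265,-.271,.022 offset mm [-51.5307  88.2678  -7.1951]
[[ 0.7247  0.6395  0.2565]
 [-0.273  -0.0754  0.9591]
 [ 0.6326 -0.7651  0.1199]]
```

Call:
{"op": "move_arm", "data": {
  "increments": [
    {"offset":[-0.008,0.018,-0.001],"yaw":0,"jaw":120},
    {"offset":[-0.016,0.036,-0.002],"yaw":0,"jaw":120},
    {"offset":[-0.024,0.052,-0.0025],"yaw":0,"jaw":120},
    {"offset":[-0.0275,0.059,-0.0026],"yaw":0,"jaw":120},
    {"offset":[-0.0275,0.059,-0.0026],"yaw":0,"jaw":120}
  ]
}}

```text
clock: 19.15
position: [0.4922, -0.2481, 0.1073]
ee_rot: [-0.654, -0.136, -0.343, 0.66]
ft_force: [-0.2, 0.1, -1.5]
grip_width: 0.695
```

```bash
python3 tr.py .5265,-.271,.035 .5265,-.271,.022; python3 st.py|head -4|tail -3
```

```text
cell [ 0.502  -0.2498  0.0982] F [-0.1534  0.1118 -1.4624] w 0.6948273387227952 t 19.15 j [-0.7955 -0.1062  1.3386  2.3757 -0.8366  0.226   2.6027] lean 39.557694954768664 jaw az 74.29279815359513
.5265,-.271,.035 offset mm [-15.9922  66.1304 -20.4813]
.5265,-.271,.022 offset mm [-24.153   76.1532 -21.8762]
[[ 0.7282  0.6303  0.2692]
 [-0.2752 -0.0908  0.9571]
 [ 0.6278 -0.771   0.1073]]
```

The lean now works against me: elbow swivel and joint 7 saturate. It is no longer needed, so I retract up and close to the base, where the fold limits push the lean back towards upright.

Call:
{"op": "move_arm", "data": {
  "increments": [
    {"offset":[0.01,-0.036,0.008],"yaw":0,"jaw":120},
    {"offset":[0.022,-0.072,0.016],"yaw":0,"jaw":120},
    {"offset":[0.034,-0.108,0.024],"yaw":0,"jaw":120},
    {"offset":[0.046,-0.144,0.032],"yaw":0,"jaw":120},
    {"offset":[0.058,-0.18,0.041],"yaw":0,"jaw":120},
    {"offset":[0.058,-0.18,0.041],"yaw":0,"jaw":120}
  ]
}}

```text
clock: 19.65
position: [0.4646, -0.2205, 0.1974]
ee_rot: [-0.651, -0.136, -0.342, 0.664]
ft_force: [0.3, 0.2, -1.8]
grip_width: 0.69
```

```bash
python3 st.py
```

```text
19.65 [-0.0128 -0.3077  0.4567  2.35   -0.1975  0.4204  1.8839] [ 0.4646 -0.2205  0.1974] [ 0.3177  0.2386 -1.7902] 0.6895272672915385
[[ 0.7295  0.6304  0.2655]
 [-0.2771 -0.0825  0.9573]
 [ 0.6253 -0.7719  0.1145]]
lean 39.47435269155148 az -7.452752814334412 jaw az 74.499718927155
```

Call:
{"op": "move_arm", "data": {
  "increments": [
    {"offset":[-0.003,0.02,-0.007],"yaw":0,"jaw":120},
    {"offset":[-0.006,0.04,-0.014],"yaw":0,"jaw":120},
    {"offset":[-0.01,0.06,-0.021],"yaw":0,"jaw":120},
    {"offset":[-0.013,0.08,-0.026],"yaw":0,"jaw":120},
    {"offset":[-0.016,0.095,-0.031],"yaw":0,"jaw":120},
    {"offset":[-0.016,0.095,-0.031],"yaw":0,"jaw":120}
  ]
}}

```text
clock: 20.15
position: [0.5001, -0.2502, 0.1187]
ee_rot: [-0.651, -0.134, -0.342, 0.664]
ft_force: [0.6, 0.5, -1.6]
grip_width: 0.694
```

```bash
python3 st.py; python3 tr.py .515,-.255,.05 .515,-.255,.035
```

```text
20.15 [-0.7012 -0.0793  1.2441  2.345  -0.818   0.2712  2.5582] [ 0.5001 -0.2502  0.1187] [ 0.6285  0.5174 -1.6062] 0.6938538221751777
[[ 0.73    0.629   0.2674]
 [-0.2798 -0.0819  0.9566]
 [ 0.6236 -0.7731  0.1162]]
lean 39.3705819261354 az -7.420953598721649 jaw az 74.38376788790089
cell [ 0.5099 -0.2518  0.1096] F [ 0.6285  0.5174 -1.6062] w 0.6938538221751777 t 20.15 j [-0.7012 -0.0793  1.2441  2.345  -0.818   0.2712  2.5582] lean 39.37058192613539 jaw az 74.38376788790089
.515,-.255,.05 offset mm [-32.5395  49.5651  -8.5874]
.515,-.255,.035 offset mm [-41.8935  61.161  -10.33  ]
```

Same elbow swing, so I'll undo the lean by retracting.

Call:
{"op": "move_arm", "data": {
  "increments": [
    {"offset":[0.001,-0.031,0.01],"yaw":0,"jaw":120},
    {"offset":[0.002,-0.062,0.02],"yaw":0,"jaw":120},
    {"offset":[0.003,-0.093,0.03],"yaw":0,"jaw":120},
    {"offset":[0.004,-0.124,0.04],"yaw":0,"jaw":120},
    {"offset":[0.006,-0.155,0.051],"yaw":0,"jaw":120},
    {"offset":[0.006,-0.155,0.051],"yaw":0,"jaw":120}
  ]
}}

```text
clock: 20.65
position: [0.4348, -0.1988, 0.2231]
ee_rot: [-0.653, -0.133, -0.341, 0.663]
ft_force: [1.3, 0.5, -1.0]
grip_width: 0.692
```

Call:
{"op": "move_arm", "data": {
  "increments": [
    {"offset":[-0.09,-0.05,0.0],"yaw":0,"jaw":120},
    {"offset":[-0.09,-0.05,0.0],"yaw":0,"jaw":120},
    {"offset":[-0.09,-0.05,0.0],"yaw":0,"jaw":120},
    {"offset":[-0.09,-0.05,0.0],"yaw":0,"jaw":120}
  ]
}}

```text
clock: 20.98
position: [0.3907, -0.1957, 0.2315]
ee_rot: [-0.656, -0.127, -0.337, 0.663]
ft_force: [0.1, 0.2, -1.3]
grip_width: 0.692
```

```bash
python3 st.py
```

```text
20.9833 [ 0.5884 -0.4868 -0.0385  2.4061 -0.4515  0.6427  2.0873] [ 0.3907 -0.1957  0.2315] [ 0.1106  0.2064 -1.2969] 0.6919286334792186
[[ 0.7409  0.6132  0.2741]
 [-0.2803 -0.0886  0.9558]
 [ 0.6104 -0.785   0.1062]]
lean 38.281639073190114 az -8.224376202899709 jaw az 73.99883715003412
```

Call:
{"op": "move_arm", "data": {
  "increments": [
    {"offset":[-0.09,-0.07,-0.02],"yaw":0,"jaw":120},
    {"offset":[-0.09,-0.07,-0.02],"yaw":0,"jaw":120},
    {"offset":[-0.09,-0.07,-0.02],"yaw":0,"jaw":120},
    {"offset":[-0.09,-0.07,-0.02],"yaw":0,"jaw":120}
  ]
}}

```text
clock: 21.32
position: [0.3394, -0.2212, 0.227]
ee_rot: [-0.651, -0.125, -0.329, 0.673]
ft_force: [0.1, -1.4, -2.3]
grip_width: 0.691
```

Call:
{"op": "move_arm", "data": {
  "increments": [
    {"offset":[-0.09,-0.07,-0.02],"yaw":0,"jaw":120},
    {"offset":[-0.09,-0.07,-0.02],"yaw":0,"jaw":120},
    {"offset":[-0.09,-0.07,-0.02],"yaw":0,"jaw":120},
    {"offset":[-0.09,-0.07,-0.02],"yaw":0,"jaw":120}
  ]
}}

```text
clock: 21.65
position: [0.2633, -0.2597, 0.2203]
ee_rot: [-0.646, -0.111, -0.324, 0.682]
ft_force: [0.4, 0.5, -0.9]
grip_width: 0.691
```

```bash
python3 st.py
```

```text
21.65 [ 0.9599 -0.4996  0.1106  2.4147 -0.5838  0.9387  2.6026] [ 0.2633 -0.2597  0.2203] [ 0.427   0.5301 -0.9396] 0.6907905702523877
[[ 0.7651  0.5858  0.2673]
 [-0.2988 -0.0447  0.9533]
 [ 0.5703 -0.8092  0.1408]]
lean 35.97779410684939 az -4.363206057508539 jaw az 74.33672667012378
```

Lean reduction this way is slow. I'll fit a kinematic model from the logged joint/pose pairs so I can plan the branch properly.

```bash
cat > kin.py <<'E'
from h import *
from scipy.optimize import least_squares
import itertools
D=[([-1.13,.333,-.065,1.461,.022,1.35,-.088],[.279,.559,.247],[.689,-.163,.162,-.688]),
([-.7278,-.1125,.1665,1.6263,.0182,1.6253,.9645],[.404,.1908,.4046],[-.707,.016,-.016,.707]),
([-.5875,.1633,.6025,.8975,-.1076,2.0579,1.4794],[.5093,.0188,.6275],[-.705,-.001,-.033,.708]),
([-.833,.0921,.8663,.9216,-.0869,2.058,1.5085],[.4836,-.0003,.6538],[-.704,-.019,-.052,.708]),
([-.3272,.2173,.6049,.3218,-.2637,2.058,1.5592],[.5091,-.0283,.8508],[.679,.182,.215,-.678]),
([.8712,-.0239,-.9684,2.373,.7724,.1214,.6891],[.5336,-.0149,.1108],[.673,.23,.256,-.655]),
([.8573,.072,-.9862,2.3579,1.3331,.1754,.1592],[.5453,-.012,.0963],[.675,.231,.257,-.652]),
([.1315,-.1581,.4634,2.2615,-.5893,.4791,2.5959],[.4786,-.2663,.1932],[.68,.226,.253,-.651]),
([-.8051,-.2049,1.3383,2.381,-.5296,.2084,2.6019],[.488,-.2441,.1104],[.685,.224,.256,-.645]),
([-.7955,-.1062,1.3386,2.3757,-.8366,.226,2.6027],[.4922,-.2481,.1073],[-.654,-.136,-.343,.66]),
([.9599,-.4996,.1106,2.4147,-.5838,.9387,2.6026],[.2633,-.2597,.2203],[-.646,-.111,-.324,.682])]
def fk(q,p,sg):
    L=p[:4];X=p[4:8]; R=np.eye(3); t=np.zeros(3)
    ang=np.array(q)*sg
    ax='zyzyzyz'; k=0
    for i in range(7):
        R=R@Ro.from_euler(ax[i],ang[i]+(p[8] if i==0 else 0)).as_matrix()
        if i in(0,2,4,6) : t=t+R@[X[k],0,L[k]]; k+=1
    return t,R@Ro.from_rotvec(p[9:12]).as_matrix()
if __name__=='__main__':
    best=None
    for s in itertools.product([1,-1],repeat=4):
        sg=np.array([s[0],1,s[1],1,s[2],1,s[3]])
        def res(p):
            r=[]
            for q,x,o in D:
                t,R=fk(q,p,sg); r+=list(t-x)+list((R-Ro.from_quat(o).as_matrix()).ravel()*.3)
            return r
        for rv in ([1.2,-1.2,1.2],[-1.57,0,0],[1.57,0,0],[-1.2,1.2,1.2]):
            f=least_squares(res,[.34,.35,.35,.3,0,0,0,0,0]+rv)
            if best is None or f.cost<best[0]: best=(f.cost,f.x,sg)
    print(best[0],np.round(best[1],4),best[2]); np.savez('kin.npz',p=best[1],sg=best[2])
    for q,x,o in D: print(np.round(1000*(fk(q,best[1],best[2])[0]-x),1),end=' ')
E
time python3 kin.py
```

```text
0.0011844152622568708 [ 0.2386  0.4555  0.4933  0.3078 -0.0016  0.0099  0.0042  0.0131 -0.0479
  1.203  -1.2541 -1.2296] [-1  1 -1  1 -1  1 -1]
[-15.7   5.6  -1.9] [-8.2 10.1  3.1] [ 2.7  4.  -0. ] [-2.9  1.3  1.5] [ 2.6  3.  -1.5] [10.8 -1.6 -3.5] [11.8 -3.  -1.1] [-0.5  2.3  0.4] [-19.8  -4.    2.6] [-20.8  -2.4  -1.1] [16.4 -5.4  1.3] 
real	1m40.557s
user	1m34.213s
sys	0m0.244s
```

```bash
cat > kin2.py <<'E'
from kin import D,Ro,np,least_squares
SG=np.array([-1,1,-1,1,-1,1,-1])
def fk(q,p):
    O=p[:21].reshape(7,3); R=np.eye(3); t=np.array([0.,0,0]); a=np.array(q)*SG+p[24:31]
    for i in range(7):
        R=R@Ro.from_euler('zyzyzyz'[i],a[i]).as_matrix(); t=t+R@O[i]
    return t,R@Ro.from_rotvec(p[21:24]).as_matrix()
if __name__=='__main__':
    z=np.load('kin.npz')['p']; p0=np.zeros(31); O=np.zeros((7,3)); O[[0,2,4,6],2]=z[:4]; p0[:21]=O.ravel(); p0[21:24]=z[9:12]
    reg=np.r_[np.ones(21)*.02,np.zeros(3),np.ones(7)*.05]
    def res(p):
        r=[]
        for q,x,o in D:
            t,R=fk(q,p); r+=list(t-x)+list((R-Ro.from_quat(o).as_matrix()).ravel()*.3)
        return np.r_[r,(p-p0)*reg]
    f=least_squares(res,p0,x_scale='jac'); p=f.x; print(f.cost); print(p[:21].reshape(7,3).round(3),p[21:].round(3)); np.save('k2.npy',p)
    for q,x,o in D: print(np.round(1000*(fk(q,p)[0]-x),1),round(np.degrees((Ro.from_matrix(fk(q,p)[1]).inv()*Ro.from_quat(o)).magnitude()),1),end=' ')
E
time python3 kin2.py
```

```text
1.1059229702456334e-06
[[-0.001 -0.011  0.258]
 [ 0.001 -0.011 -0.003]
 [-0.    -0.012  0.452]
 [ 0.    -0.012 -0.002]
 [ 0.    -0.     0.492]
 [-0.    -0.     0.009]
 [ 0.     0.     0.317]] [ 1.209e+00 -1.209e+00 -1.209e+00 -1.000e-03  0.000e+00  1.000e-03
 -1.000e-03  0.000e+00  0.000e+00 -0.000e+00]
[ 0.  -0.1  0.1] 0.1 [-0.1  0.  -0. ] 0.1 [ 0.1 -0.  -0.1] 0.0 [0. 0. 0.] 0.1 [-0.  0.  0.] 0.1 [-0. -0. -0.] 0.1 [ 0.1  0.  -0. ] 0.1 [-0.  -0.  -0.1] 0.0 [-0.  -0.1  0.1] 0.0 [ 0.   0.1 -0. ] 0.0 [-0.  0.  0.] 0.0 
real	0m2.936s
user	0m1.719s
sys	0m0.292s
```

The FK fit is now exact (0.1 mm). Next I search for feasible set-down poses with joint margin and continuity.

```bash
cat > plan.py <<'E'
from kin2 import *
from workcell import manip
P=np.load('k2.npy')
lo=np.array([-2.6,-.5,-1.47,.16,-1.27,.06,-2.6]);hi=np.array([2.6,2.12,1.34,2.42,4.41,2.06,2.6])
def ik(t,R,q0):
    def f(q):
        a,B=fk(q,P); return np.r_[(a-t)*10,(Ro.from_matrix(R.T@B)).as_rotvec(),.002*(q-q0)]
    s=least_squares(f,np.clip(q0,lo+.03,hi-.03),bounds=(lo+.02,hi-.02),max_nfev=60); r=f(s.x)
    return s.x,np.linalg.norm(r[:3])/10,np.linalg.norm(r[3:6])
if __name__=='__main__':
    np.set_printoptions(precision=3,suppress=True); rng=np.random.default_rng(0)
    o=manip.get_obs(); R0=Ro.from_quat(o['ee_rot']).as_matrix(); qc=o['joint_pos']
    for cz in(.022,.12):
      for cell in((.5265,-.271),(.505,-.255),(.48,-.28)):
        for yaw in(-20,0,10,20,35):
            R=R0@Ro.from_euler('y',yaw,degrees=True).as_matrix()
            t=np.array([*cell,cz])-R@np.array([.0019,.0133,0])
            sols=[]
            for k in range(14):
                q,e,r=ik(t,R,qc if k==0 else rng.uniform(lo,hi))
                if e<.002 and r<.01: sols.append((np.min(np.minimum(q-lo,hi-q)),q))
            if sols:
                b=max(sols,key=lambda s:s[0]); print(cz,cell,yaw,'jawz %.2f'%R[2,2],len(sols),'margin %.2f'%b[0],b[1])
            else: print(cz,cell,yaw,'none')
E
time timeout 400 python3 plan.py
```

```text
0.022 (0.5265, -0.271) -20 jawz -0.06 5 margin 0.20 [ 1.635  0.616 -1.193  2.185  1.071  0.257  1.292]
0.022 (0.5265, -0.271) 0 jawz 0.14 6 margin 0.22 [ 1.65   0.636 -1.215  2.186  1.116  0.275  0.91 ]
0.022 (0.5265, -0.271) 10 jawz 0.24 9 margin 0.22 [ 1.649  0.635 -1.215  2.186  1.116  0.275  0.734]
0.022 (0.5265, -0.271) 20 jawz 0.33 10 margin 0.19 [ 1.693  0.702 -1.278  2.185  1.222  0.337  0.493]
0.022 (0.5265, -0.271) 35 jawz 0.44 9 margin 0.12 [ 0.972  0.307 -0.447  2.211 -1.041  0.182  2.212]
0.022 (0.505, -0.255) -20 jawz -0.06 9 margin 0.17 [ 1.706  0.599 -1.255  2.247  1.132  0.25   1.227]
0.022 (0.505, -0.255) 0 jawz 0.14 9 margin 0.17 [ 1.739  0.649 -1.301  2.247  1.218  0.296  0.819]
0.022 (0.505, -0.255) 10 jawz 0.24 10 margin 0.17 [ 1.726  0.629 -1.284  2.248  1.19   0.278  0.66 ]
0.022 (0.505, -0.255) 20 jawz 0.33 7 margin 0.16 [ 1.74   0.654 -1.305  2.248  1.226  0.301  0.463]
0.022 (0.505, -0.255) 35 jawz 0.44 9 margin 0.17 [ 1.735  0.646 -1.3    2.248  1.217  0.295  0.205]
0.022 (0.48, -0.28) -20 jawz -0.06 6 margin 0.15 [ 1.78   0.565 -1.23   2.254  0.826  0.207
[... 1230 characters left out ...]
.33 10 margin 0.19 [ 0.966  0.039 -0.42   2.226 -0.711  0.398  2.049]
0.12 (0.505, -0.255) 35 jawz 0.44 9 margin 0.18 [ 0.664  0.022 -0.119  2.24  -0.736  0.402  1.803]
0.12 (0.48, -0.28) -20 jawz -0.06 10 margin 0.02 [-0.708 -0.212  1.32   2.295 -0.344  0.384  2.551]
0.12 (0.48, -0.28) 0 jawz 0.14 9 margin 0.18 [ 1.731  0.106 -1.098  2.206 -0.613  0.419  2.42 ]
0.12 (0.48, -0.28) 10 jawz 0.24 10 margin 0.19 [ 1.191  0.041 -0.553  2.226 -0.757  0.445  2.344]
0.12 (0.48, -0.28) 20 jawz 0.33 8 margin 0.17 [ 0.723  0.015 -0.086  2.248 -0.793  0.452  2.191]
0.12 (0.48, -0.28) 35 jawz 0.44 13 margin 0.19 [ 1.115  0.036 -0.479  2.229 -0.764  0.446  1.909]
real	1m31.479s
user	1m24.009s
sys	0m0.249s
```

```bash
cat > sim.py <<'E'
from plan import *
def J(q):
    t,R=fk(q,P); j=np.zeros((6,7))
    for i in range(7):
        d=np.array(q,float); d[i]+=1e-5; a,B=fk(d,P); j[:3,i]=(a-t)/1e-5; j[3:,i]=Ro.from_matrix(B@R.T).as_rotvec()/1e-5
    return j,t,R
def go(q,t,R,n=40,step=.008,w=.2):
    q=np.array(q,float)
    for _ in range(n):
        j,a,B=J(q); e=np.r_[t-a,Ro.from_matrix(R@B.T).as_rotvec()]
        k=min(1,step/max(np.linalg.norm(e[:3]),1e-9),.03/max(np.linalg.norm(e[3:]),1e-9)); W=np.r_[1,1,1,w,w,w]
        free=np.ones(7,bool)
        for _ in range(4):
            A=(j*W[:,None])[:,free]; dq=np.zeros(7); dq[free]=A.T@np.linalg.solve(A@A.T+1e-5*np.eye(6),W*e*k)
            bad=free&((q+dq<lo)|(q+dq>hi))
            if not bad.any(): break
            free&=~bad
        q=np.clip(q+dq,lo,hi)
    a,B=fk(q,P); return q,np.linalg.norm(a-t)*1000,np.degrees(np.linalg.norm(Ro.from_matrix(R@B.T).as_rotvec()))
if __name__=='__main__':
    np.set_printoptions(precision=3,suppress=True)
    q=[-.0128,-.3077,.4567,2.35,-.1975,.4204,1.8839]; a,B=fk(q,P)
    print('check',go(q,np.array([.5001,-.2502,.1187]),B,30))
    qc=manip.get_obs()['joint_pos']; _,R0=fk(qc,P)
    for yaw in(0,10,20):
        R=R0@Ro.from_euler('y',yaw,degrees=True).as_matrix(); c=R@np.array([.0019,.0133,0])
        for way in([(.40,-.30,.2),(.5,-.28,.15),(.515,-.271,.1),(.5265,-.271,.06),(.5265,-.271,.022)],[(.40,-.33,.15),(.46,-.32,.1),(.515,-.271,.07),(.5265,-.271,.022)]):
            q=qc; print(yaw)
            for x in way:
                q,e,r=go(q,np.array(x)-c,R); print('  ',x,q,'err %.1f %.2f'%(e,r))
E
python3 sim.py
```

```text
check (array([-0.73 , -0.093,  1.271,  2.346, -0.786,  0.262,  2.536]), np.float64(1.9229626863835638e-13), np.float64(7.390661104595555e-15))
0
   (0.4, -0.3, 0.2) [ 0.85  -0.204 -0.022  2.249 -0.659  0.723  2.502] err 0.0 0.00
   (0.5, -0.28, 0.15) [ 0.748  0.    -0.14   2.186 -0.679  0.494  2.391] err 0.0 0.00
   (0.515, -0.271, 0.1) [ 0.735  0.1   -0.171  2.211 -0.802  0.372  2.512] err 0.0 0.00
   (0.5265, -0.271, 0.06) [ 0.919  0.215 -0.385  2.201 -0.856  0.265  2.598] err 0.0 0.00
   (0.5265, -0.271, 0.022) [ 1.137  0.34  -0.622  2.203 -0.78   0.145  2.598] err 0.0 0.00
0
   (0.4, -0.33, 0.15) [ 0.209 -0.136  0.652  2.282 -0.648  0.609  2.6  ] err 0.0 0.00
   (0.46, -0.32, 0.1) [-0.508 -0.012  1.249  2.289 -0.764  0.456  2.6  ] err 8.7 2.96
   (0.515, -0.271, 0.07) [ 0.92   0.174 -0.366  2.219 -0.857  0.297  2.6  ] err 0.0 0.00
   (0.5265, -0.271, 0.022) [ 1.136  0.34  -0.621  2.203 -0.782  0.145  2.6  ] err 0.0 0.00
10
   (0.4, -0.3, 0.2) [ 0.884 -0.203 -0.053  2.248 -0.669  0.726  2.334] err 0.0 0.00
   (0.5, -0.28, 0.15) [ 0.782  0.001 -0.174  2.184 -0.678  0.494  2.215] er
[... 731 characters left out ...]
-0.28, 0.15) [ 0.816  0.003 -0.208  2.183 -0.676  0.493  2.039] err 0.0 0.00
   (0.515, -0.271, 0.1) [ 0.8    0.104 -0.24   2.208 -0.783  0.367  2.146] err 0.0 0.00
   (0.5265, -0.271, 0.06) [ 0.831  0.205 -0.293  2.206 -0.911  0.276  2.293] err 0.0 0.00
   (0.5265, -0.271, 0.022) [ 0.941  0.303 -0.413  2.212 -1.077  0.189  2.505] err 0.0 0.00
20
   (0.4, -0.33, 0.15) [ 0.872 -0.071  0.008  2.254 -0.778  0.645  2.345] err 0.0 0.00
   (0.46, -0.32, 0.1) [ 0.802  0.083 -0.055  2.229 -0.898  0.48   2.392] err 0.0 0.00
   (0.515, -0.271, 0.07) [ 0.7    0.157 -0.139  2.23  -0.954  0.32   2.326] err 0.0 0.00
   (0.5265, -0.271, 0.022) [ 0.818  0.288 -0.282  2.219 -1.188  0.218  2.595] err 0.0 0.00
```

The simulation reproduces the earlier elbow swing and shows that the route via (0.40,-0.30,0.20) and (0.50,-0.28,0.15) takes the good branch. I'll follow it.

```bash
python3 tr.py .4,-.3,.2 .5,-.28,.15 .515,-.271,.1
```

```text
cell [ 0.2726 -0.2608  0.2106] F [ 0.427   0.5301 -0.9396] w 0.6907905702523877 t 21.65 j [ 0.9599 -0.4996  0.1106  2.4147 -0.5838  0.9387  2.6026] lean 35.97779410684939 jaw az 74.33672667012378
.4,-.3,.2 offset mm [103.1712  84.9825  -4.7548]
.5,-.28,.15 offset mm [145.1915 183.1278  33.9983]
.515,-.271,.1 offset mm [125.4622 231.9743  39.5456]
```

Call:
{"op": "move_arm", "data": {
  "increments": [
    {"offset":[0.021,0.017,-0.001],"yaw":1,"jaw":120},
    {"offset":[0.042,0.034,-0.002],"yaw":2,"jaw":120},
    {"offset":[0.063,0.051,-0.003],"yaw":3,"jaw":120},
    {"offset":[0.084,0.068,-0.004],"yaw":3,"jaw":120},
    {"offset":[0.103,0.085,-0.005],"yaw":3,"jaw":120},
    {"offset":[0.112,0.105,0.003],"yaw":3,"jaw":120},
    {"offset":[0.12,0.125,0.011],"yaw":3,"jaw":120},
    {"offset":[0.129,0.145,0.019],"yaw":3,"jaw":120},
    {"offset":[0.137,0.165,0.027],"yaw":3,"jaw":120},
    {"offset":[0.145,0.183,0.034],"yaw":3,"jaw":120}
  ]
}}

```text
clock: 22.48
position: [0.4916, -0.279, 0.1596]
ee_rot: [-0.637, -0.093, -0.341, 0.685]
ft_force: [-1.3, 0.1, -0.7]
grip_width: 0.699
```

```bash
python3 tr.py .515,-.271,.1 .5265,-.271,.06 .5265,-.271,.035
```

```text
cell [ 0.5008 -0.2803  0.1499] F [-1.291   0.1087 -0.7018] w 0.6994112706099741 t 22.4833 j [ 0.7641  0.0027 -0.1564  2.1843 -0.68    0.492   2.3402] lean 36.001679011460766 jaw az 71.85734303669685
.515,-.271,.1 offset mm [-20.7022  48.2658   4.5951]
.5265,-.271,.06 offset mm [-34.5882  87.3654   1.3321]
.5265,-.271,.035 offset mm [-48.6569 107.5904  -2.9128]
```

Right branch, as simulated. I descend.

Call:
{"op": "move_arm", "data": {
  "increments": [
    {"offset":[-0.007,0.016,0.002],"yaw":0,"jaw":120},
    {"offset":[-0.014,0.032,0.003],"yaw":0,"jaw":120},
    {"offset":[-0.021,0.048,0.004],"yaw":0,"jaw":120},
    {"offset":[-0.026,0.062,0.003],"yaw":0,"jaw":120},
    {"offset":[-0.031,0.076,0.002],"yaw":0,"jaw":120},
    {"offset":[-0.0345,0.087,0.0013],"yaw":0,"jaw":120},
    {"offset":[-0.0345,0.087,0.0013],"yaw":0,"jaw":120}
  ]
}}

```text
clock: 23.07
position: [0.5169, -0.2697, 0.0684]
ee_rot: [-0.637, -0.093, -0.341, 0.685]
ft_force: [-0.7, 1.3, -1.9]
grip_width: 0.693
```

```bash
python3 tr.py .5265,-.271,.04 .5265,-.271,.03  .5265,-.271,.025; python3 st.py | sed -n 2,4p
python3 - <<'E'
from go import *
p=shot('side'); a=p['pixels'][:,:,::-1]
cv2.imwrite('pics/k.png',cv2.resize(a[220:390,290:460],None,fx=3.4,fy=3.4,interpolation=2))
E
```

```text
cell [ 0.5261 -0.2709  0.0587] F [-0.7155  1.2908 -1.8607] w 0.6928627887232245 t 23.0667 j [ 0.8539  0.2107 -0.3157  2.2056 -0.9074  0.2729  2.5905] lean 35.90937257517362 jaw az 71.84983510245662
.5265,-.271,.04 offset mm [-10.1396  15.3924  -3.1116]
.5265,-.271,.03 offset mm [-15.7504  23.4919  -4.8197]
.5265,-.271,.025 offset mm [-18.5558  27.5416  -5.6737]
[[ 0.7508  0.5849  0.3069]
 [-0.3485 -0.044   0.9363]
 [ 0.5611 -0.8099  0.1708]]
```

View pics/k.png

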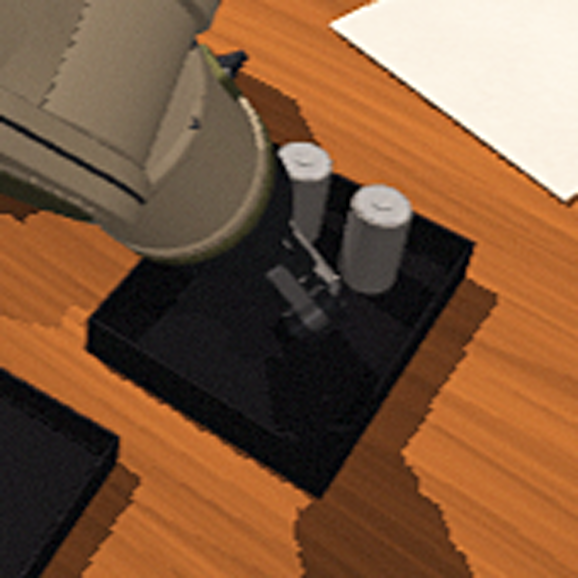

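The side view shows the cell and gripper over the tray's empty half. Both spares stand at (305,190) and (378,240), clear of the fingers. I lower the last part.

Call:
{"op": "move_arm", "data": {
  "increments": [
    {"offset":[-0.004,0.006,-0.0012],"yaw":0,"jaw":120},
    {"offset":[-0.008,0.012,-0.0024],"yaw":0,"jaw":120},
    {"offset":[-0.012,0.018,-0.0037],"yaw":0,"jaw":120},
    {"offset":[-0.0157,0.0235,-0.0048],"yaw":0,"jaw":120},
    {"offset":[-0.0157,0.0235,-0.0048],"yaw":0,"jaw":120}
  ]
}}

```text
clock: 23.53
position: [0.5168, -0.2713, 0.0407]
ee_rot: [-0.637, -0.092, -0.341, 0.685]
ft_force: [-0.6, 0.5, -1.5]
grip_width: 0.691
```

```bash
python3 tr.py .5265,-.271,.027 .5265,-.271,.025 .5265,-.271,.022
```

```text
cell [ 0.526  -0.2726  0.031 ] F [-0.6372  0.4849 -1.4952] w 0.6906472918677805 t 23.5333 j [ 1.0786  0.3057 -0.5546  2.2031 -0.8438  0.1786  2.5866] lean 35.93666760933065 jaw az 71.73380172930764
.5265,-.271,.027 offset mm [-2.4172  3.4942  0.9273]
.5265,-.271,.025 offset mm [-3.5404  5.1135  0.5862]
.5265,-.271,.022 offset mm [-5.2251  7.5425  0.0746]
```

Call:
{"op": "move_arm", "data": {
  "increments": [
    {"offset":[-0.0011,0.0016,-0.0003],"yaw":0,"jaw":120},
    {"offset":[-0.0022,0.0032,-0.0006],"yaw":0,"jaw":120},
    {"offset":[-0.0022,0.0032,-0.0006],"yaw":0,"jaw":120}
  ]
}}

```text
clock: 23.78
position: [0.5169, -0.2716, 0.0371]
ee_rot: [-0.638, -0.092, -0.341, 0.684]
ft_force: [-0.4, 0.2, -2.1]
grip_width: 0.688
```

```bash
python3 tr.py
```

```text
cell [ 0.5261 -0.2729  0.0274] F [-0.4372  0.1572 -2.0672] w 0.6881417180250352 t 23.7833 j [ 1.0957  0.3183 -0.5732  2.203  -0.8368  0.1664  2.5876] lean 35.94850920444129 jaw az 71.72916166662408
```

Call:
{"op": "move_arm", "data": {
  "increments": [
    {"offset":[-0.0005,0.0008,-0.0002],"yaw":0,"jaw":120},
    {"offset":[-0.0008,0.0012,-0.0003],"yaw":0,"jaw":120}
  ]
}}

```text
clock: 23.95
position: [0.517, -0.2718, 0.0359]
ee_rot: [-0.638, -0.093, -0.341, 0.684]
ft_force: [0.3, 1.0, -1.2]
grip_width: 0.696
```

```bash
python3 tr.py
```

```text
cell [ 0.5263 -0.273   0.0263] F [ 0.3371  0.9826 -1.1749] w 0.6963308875236235 t 23.95 j [ 1.1013  0.3228 -0.5796  2.2027 -0.834   0.1619  2.5879] lean 35.9638338600418 jaw az 71.74575519762017
```

Call:
{"op": "move_arm", "data": {
  "increments": [
    {"offset":[-0.0008,0.0012,-0.0003],"yaw":0,"jaw":120},
    {"offset":[-0.0011,0.0016,-0.0003],"yaw":0,"jaw":120}
  ]
}}

```text
clock: 24.12
position: [0.5175, -0.2719, 0.0346]
ee_rot: [-0.638, -0.093, -0.342, 0.684]
ft_force: [-9.7, 3.6, 16.8]
grip_width: 0.693
```

```bash
python3 tr.py
```

```text
cell [ 0.5268 -0.2732  0.0249] F [-9.6848  3.5541 16.7547] w 0.6931968785889105 t 24.1167 j [ 1.1096  0.3288 -0.5892  2.2023 -0.83    0.1557  2.5881] lean 36.01759228431131 jaw az 71.7799964711966
```

Call:
{"op": "move_arm", "data": {
  "increments": [
    {"offset":[-0.0005,0.0008,-0.0002],"yaw":0,"jaw":120},
    {"offset":[-0.0008,0.0012,-0.0003],"yaw":0,"jaw":120}
  ]
}}

```text
clock: 24.28
position: [0.5185, -0.2723, 0.0345]
ee_rot: [-0.638, -0.094, -0.342, 0.683]
ft_force: [-11.2, 5.6, 21.8]
grip_width: 0.692
```

```bash
python3 tr.py
```

```text
cell [ 0.5277 -0.2736  0.0248] F [-11.1914   5.5636  21.8023] w 0.6922414356542228 t 24.2833 j [ 1.1159  0.3324 -0.5967  2.2011 -0.8269  0.1514  2.5882] lean 36.12682519380007 jaw az 71.84089070317756
```

Contact comes at the expected height (0.025). I release gently and back out along the tool axis.

Call:
{"op": "move_arm", "data": {
  "increments": [
    {"offset":[0,-0.0003,0],"yaw":0,"jaw":100},
    {"offset":[0,-0.0003,0],"yaw":0,"jaw":80},
    {"offset":[0,-0.0003,0],"yaw":0,"jaw":62},
    {"offset":[0,-0.0003,0],"yaw":0,"jaw":55},
    {"offset":[0,-0.0003,0],"yaw":0,"jaw":55},
    {"offset":[0,-0.003,0],"yaw":0,"jaw":55},
    {"offset":[0,-0.01,0],"yaw":0,"jaw":55},
    {"offset":[0,-0.02,0],"yaw":0,"jaw":55},
    {"offset":[0,-0.035,0],"yaw":0,"jaw":55},
    {"offset":[0,-0.05,0],"yaw":0,"jaw":55}
  ]
}}

```text
clock: 25.12
position: [0.4884, -0.2697, 0.0754]
ee_rot: [-0.638, -0.094, -0.342, 0.684]
ft_force: [-0.1, -0.4, -0.2]
grip_width: 0.781
```

```bash
python3 tr.py
```

```text
cell [ 0.4977 -0.271   0.0658] F [-0.1115 -0.3847 -0.2232] w 0.7811907892362111 t 25.1167 j [ 1.1554  0.1794 -0.5835  2.2456 -0.8289  0.2758  2.5595] lean 36.11037900879556 jaw az 71.83274679429367
```

Call:
{"op": "move_arm", "data": {
  "increments": [
    {"offset":[0,-0.025,0],"yaw":0,"jaw":55},
    {"offset":[0,-0.05,0],"yaw":0,"jaw":55},
    {"offset":[0,-0.08,0],"yaw":0,"jaw":55},
    {"offset":[0,-0.11,0],"yaw":0,"jaw":55},
    {"offset":[0,-0.14,0],"yaw":0,"jaw":55},
    {"offset":[0,-0.14,0],"yaw":0,"jaw":55},
    {"offset":[0,-0.14,0],"yaw":0,"jaw":55}
  ]
}}

```text
clock: 25.7
position: [0.4058, -0.264, 0.1904]
ee_rot: [-0.639, -0.095, -0.343, 0.682]
ft_force: [0.2, 0.7, -0.3]
grip_width: 0.785
```

```bash
python3 st.py|head -1
python3 - <<'E'
from fit import *
from go import C,S
a=[]
for n in('side','top'):
    p=shot(n); Q=cloud(p)
    q=p['pixels'][:,:,::-1]
    a.append(cv2.resize(q[170:390,230:450] if n=='side' else q[130:260,250:430-50],(400,400),interpolation=2))
    T=(Q-[.5365,-.2705,0])[:,:]; c,s=np.cos(.053),np.sin(.053)
    X=c*T[:,0]+s*T[:,1]; Y=-s*T[:,0]+c*T[:,1]
    m=(abs(X)<.085)&(X<.038)&(abs(Y)<.065)&(Q[:,2]>.012)&(Q[:,2]<.06)
    print(n,'cell in tray: x,y pct',np.percentile(X[m],[2,50,98]),np.percentile(Y[m],[2,50,98]),'top z',np.percentile(Q[m,2],95),m.sum())
    B=(Q-C)@S
    m=(abs(B[:,1])<.025)&(B[:,0]>-.097)&(B[:,0]<.03)&(B[:,2]>-.014)&(B[:,2]<.0115)
    for k in np.arange(-.096,.03,.006):
        g=m&(abs(B[:,0]-k)<.003)
        if g.sum()>3: print('%d:%.1f'%(k*1000,1000*np.median(B[g,2])),end=' ')
    print()
    for u in('cell_1','stray_cell'):
        print(u,[(np.round(z['centre']).tolist(),round(z['confidence'],2),w(p,*z['centre']).round(3).tolist()) for z in manip.spot_point(p,u)[:4]])
cv2.imwrite('pics/l.png',np.hstack(a))
D=np.array([C+S@np.array([s,0,-.004]) for s in(-.085,-.0587,-.0325)]); print('place xyz approx',D)
E
```

```text
25.7 [ 1.2694 -0.2226 -0.4922  2.2933 -0.8182  0.6857  2.5174] [ 0.4058 -0.264   0.1904] [ 0.2228  0.6767 -0.2972] 0.7847157355261417
side cell in tray: x,y pct [-0.0357 -0.0207  0.0032] [-0.029  -0.0063  0.0272] top z 0.03844285631660254 479

cell_1 []
stray_cell [([370.0, 309.0], 0.75, [0.514, -0.276, 0.035])]
top cell in tray: x,y pct [-0.0345 -0.0146  0.0077] [-0.0251  0.0047  0.0338] top z 0.03913297141863457 313
-96:5.1 -90:8.1 -83:8.0 -77:3.9 -71:3.0 -65:6.7 -59:9.7 -41:10.9 -35:9.0 -29:6.5 -23:1.1 -17:-12.4 -11:10.7 -5:-12.9 
cell_1 [([280.0, 209.0], 0.56, [0.516, 0.0, 0.088]), ([284.0, 226.0], 0.48, [0.476, -0.009, 0.057]), ([284.0, 215.0], 0.48, [0.504, -0.009, 0.079])]
stray_cell [([383.0, 212.0], 0.52, [0.519, -0.266, 0.036])]
place xyz approx [[ 0.4795 -0.008   0.0448]
 [ 0.5022 -0.0092  0.058 ]
 [ 0.5249 -0.0104  0.0711]]
```

View pics/l.png

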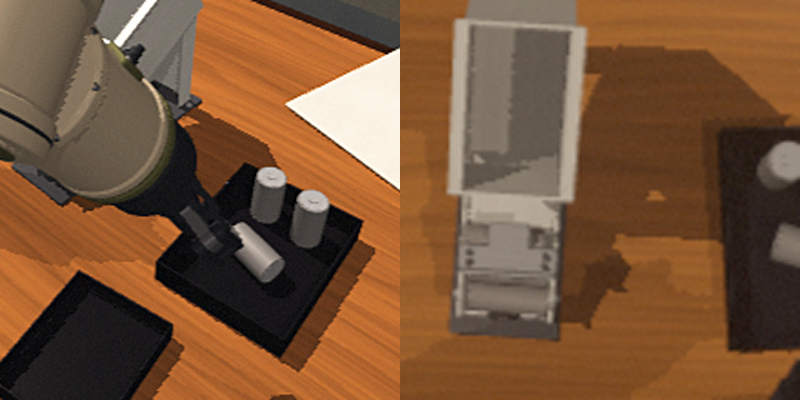

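The picture shows the D cell lying in the tray with both spares upright, an empty cutaway and the slim cells at the stop. The depth profile puts slim tops near s = -87, -59 and about -35, against expected -87, -61 and -35. I hand in.

```bash
python3 -c "
from workcell import manip
print(manip.get_obs()['ft_force']); print(manip.hand_in())"
```

```text
[ 0.36868814  0.12796861 -0.03222196]
the job is handed in; nothing more can be done
None
```

The D cell is out of the chute and lying in the larger tray, and I handed the job in at about 26 s of the 45 s allowed. No verdict is reported.

**How it went:**
- **Leaning the tool:** the moves cannot tilt it, so I leaned it about 40° by reaching high, against a wrist joint limit. I then gripped the cell by its ends.
- **Freeing the cell:** I eased it up-slope about 12 mm and lifted it to about 0.17 m. The slim cells then rolled down.
- **Placing it:** I lowered it until it touched the tray floor, let go there and backed out.

**Last checks:**
- **D cell:** it lies near tray (-15, 0) mm with its top at about 38 mm, which fits a cell lying on the floor.
- **Spare cells:** both stand upright in the last picture.
- **Slim cells:** depth puts them about where place_1 to place_3 should be. The third lies partly under the gauge, so I judged it only from its up-slope side.
- **Touching nothing:** the wrist force at hand-in was near zero. I did not check the microphone or meter at the end, but the arm never went near them low down.

**What went wrong or is unsure:**
- **Easing back:** the first two attempts stuck, pressing up to about 36 N into the chute floor, and the upward pull reached about 15 N. The force on the gauge itself could not be read. I estimate it stayed below 20 N, against the limit of 30 N.
- **Joint range:** before the set-down, joint 7 read up to 2.603 against its limit of 2.6, and joint 2 once read -0.5002 against -0.5. Nothing was reported.

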